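# Gather the blue-banded table set into its tray

### The job

Put the three blue-banded pieces of the table set into their wooden tray, each upright in the middle of the felt pad that matches the shape and size of its foot: the jar on the large round pad, the square pot on the square pad and squared up with it, the shaker on the small round pad. Set them down gently without dropping them, and leave the three red-banded look-alikes standing where they are.

Things in the scene. Friction and masses are not known exactly. Their poses are not given: they have to be found in the camera images.
- blue_jar: Upright lidded jar: round white ceramic body, 56 mm diameter, 50 mm high, with a blue band; blue lid (fixed on) 58 mm diameter up to 62 mm, blue knob up to 76 mm. Grip the white body about 38 mm above the foot. Origin: centre of underside; z up. About 0.2 kg.
- blue_box: Upright square pot: white ceramic body 46 x 46 mm, 50 mm high, with a blue band; blue lid (fixed on) 48 x 48 mm up to 60 mm, blue bar grip up to 68 mm. Grip two opposite sides about 38 mm above the foot. Origin: centre of underside; z up. x and y are square to its sides; any quarter turn will do. About 0.18 kg.
- blue_shaker: Upright salt shaker: round white ceramic body, 36 mm diameter, 62 mm high, with a blue band; blue domed top with small dark holes up to 80 mm. Grip the body about 38 mm above the foot. Origin: centre of underside; z up. About 0.11 kg.
- red_jar: Upright lidded jar: round white ceramic body, 56 mm diameter, 50 mm high, with a red band; red lid (fixed on) 58 mm diameter up to 62 mm, red knob up to 76 mm. Grip the white body about 38 mm above the foot. Origin: centre of underside; z up. About 0.2 kg. Not part of the set: leave it where it stands.
- red_box: Upright square pot: white ceramic body 46 x 46 mm, 50 mm high, with a red band; red lid (fixed on) 48 x 48 mm up to 60 mm, red bar grip up to 68 mm. Grip two opposite sides about 38 mm above the foot. Origin: centre of underside; z up. x and y are square to its sides; any quarter turn will do. About 0.18 kg. Not part of the set: leave it where it stands.
- red_shaker: Upright salt shaker: round white ceramic body, 36 mm diameter, 62 mm high, with a red band; red domed top with small dark holes up to 80 mm. Grip the body about 38 mm above the foot. Origin: centre of underside; z up. About 0.11 kg. Not part of the set: leave it where it stands.
- tray: Brown wooden tray, fixed, 312 mm (x) by 106 mm (y). Rim 18 mm high, 6 mm thick; floor 5 mm thick; two dividers 12 mm high, 5 mm thick, at x = -50 and +50 mm make three bays centred at x = -100, 0, +100 mm, a felt pad in the middle of each. Origin: centre of underside, on the table. Outside the work area stand plates (beyond the pieces), a mug (far right), a tall vase (far left).
- large_round_pad: Large round pale beige felt pad, 72 mm in diameter, 3 mm thick, fixed on the floor of one tray bay (which bay varies). Origin: centre of its underside, 5 mm above the table, so a piece on it has its foot 8 mm above the table. Axes parallel to the tray's.
- square_pad: Square pale beige felt pad, 60 x 60 mm, 3 mm thick, fixed on the floor of one tray bay (which bay varies). Origin: centre of its underside, 5 mm above the table, so a piece on it has its foot 8 mm above the table. Axes parallel to the tray's.
- small_round_pad: Small round pale beige felt pad, 46 mm in diameter, 3 mm thick, fixed on the floor of one tray bay (which bay varies). Origin: centre of its underside, 5 mm above the table, so a piece on it has its foot 8 mm above the table. Axes parallel to the tray's.

How it is judged:
By the outcome, as a careful person would: the job done as asked, in the order asked, and still so for the second after the job is handed in, with the robot touching nothing.
It also fails if it takes over 96 s, if anything falls off the work surface, if the arm or the gripper's body presses on something with over 40 N, if the wrist force passes 120 N, or if a joint passes its speed limit or range.

### The arm

A 6-joint arm with a two-finger parallel gripper is mounted at the origin on the work surface. World frame = base frame: x ahead of the robot, y to its left, z up, the work surface at z = 0. Lengths are in m, angles in rad, forces in N, time in s.
With the tool pointing down it reaches from about 0.375 to 0.75 m from the base axis. Payload 9 kg.
Tool frame: the origin (TCP) lies between the finger pads; the fingertips stand 25 mm ahead of it and the grasp point (between the pads) lies 6 mm ahead of it; z points along the fingers, x is the direction in which the jaws open and shut, and the axes are right-handed (so a half turn about z gives the same grasp; the last joint's range is limited). The gripper opens to 85 mm and grips with 20 to 120 N. Pads are 22 mm wide; open, the fingers measure 114 mm over their backs; the gripper's body (76 mm by 85 mm) begins 54 mm behind the grasp point. The pads swing forward as they close: fully open they stand 13 mm farther back than shut.
Start: joints at [0.941, 0.104, 0.097, 1.564, 0, 1.353], TCP at [0.24, 0.55, 0.256] pointing down, gripper open.
Joint ranges: [-2.99, 2.99], [-0.84, 1.86], [-1.1, 1.16], [-1.84, 2.11], [-1.51, 1.56], [-3.14, 3.14]. Speed limits (rad/s): [2.22, 2.22, 2.57, 3.14, 3.14, 3.14].

### API

Orientations are given as a unit quaternion [w, x, y, z].
In Python, from station import manip, camera, camera_model gives the robot as it stands. The module is installed in compiled form; this text tells all that it offers.
- The arm moves only by the tool servo_tool, never from a script. Its argument "commands" is a list that holds one entry, the list of rows, each a list of 5 numbers: the opening in per cent of the stroke, from 0 (shut) to 100 (fully open), then the shift along the tool's x, y, z in m, then the turn about the tool's z in degrees. In form: [[[gripper, tx, ty, tz, turn], ...]]. A call has 1 to 12 rows; each row is the pose to reach, as a shift and turn from the pose commanded when the call began, along the tool's axes at that moment; what a row does not reach only later rows make up. A row lasts 1/10 s, in which the tool goes at most 50 mm and 8.59 degrees, less where a joint would pass 70% of its speed; a pose out of reach is approached as far as the arm can. A call with a gripper value outside its range is refused whole. The fingers move at their own pace and stop on an object; "newtons" is the grip in N (left out, the last holds). Time passes only in rows, so rows that repeat a pose let the fingers close. It gives the time, the measured TCP pose, the force and the opening at its end, in the units of the state.
- manip.get_obs(): the state, without advancing time (a new reading comes with each control period).
- camera(name): name is "scene" or "side" or "wrist"; returns (picture, depth): 384x512x3 uint8, blue, green, red; 384x512 float32, m along the optical axis (not along the pixel's ray), 0 where there is no reading.
- camera_model(name): a dict with "camera_matrix" (3x3 intrinsics, pixels), "R" (3x3) and "t" (3): a world point X has camera coordinates R X + t. Camera axes: x right, y down, z forward; pixel columns grow to the right and rows downward; lengths in m; the calibration is good to about 2 mm. The wrist camera is an equidistant fisheye: a pixel r from the principal point sees the ray r / f radians off the axis. A picture is of the moment at which its call begins: read the wrist's pose just before it. camera_model takes no time and is no camera call; for the wrist camera it gives the pose at the moment of the call.
- manip.hand_in(): hands the job in, once; it reports no verdict.
The state is a dict: "clock": time; "joint_positions": joint angles; "dq": joint speeds; "effort": joint torques, N m; "tool_pos": TCP position; "tool_rot": TCP orientation; "ft_force": force on the tool from outside, world axes, zero at the start; "wrist_torque": the same for the moment, N m; "opening": finger opening in m.
Only numpy, scipy, OpenCV 4.12 (cv2) and the standard library are available. Lean on these libraries where they do the work, as an engineer would, in place of code of your own. Each camera call takes 0.05 s, during which the arm holds its last target.

## Working session

There is one attempt and no reset: what is moved stays moved. The work goes in short steps, Python scripts to look and compute and a tool call to move; the robot and the scene stay as the last step left them, time stands still between calls to the robot, and variables do not carry over. Pictures are saved under pics/ and viewed, and the job is handed in when it is done.

Besides the shell and the picture viewer there is one more tool, called after "Request:" as a command line: name --argument value ..., lists and objects as JSON in quotes. servo_tool: Moves the arm, as the interface text tells. Its arguments: {"type":"object","properties":{"commands":{"type":"array","items":{"type":"array","items":{"type":"array","items":{"type":"number"}}}},"newtons":{"type":"number"}},"required":["commands"]}

```bash
mkdir -p pics
python3 - <<'E'
from station import manip,camera,camera_model
import cv2,numpy as np
o=manip.get_obs();print(o)
for n in ("scene","side"):
    p,d=camera(n);cv2.imwrite(f"pics/{n}0.png",p);np.savez(f"{n}0.npz",p=p,d=d,**camera_model(n))
    m=camera_model(n);print(n,m)
E
```

```text
{'clock': 0.0, 'joint_positions': array([9.41256823e-01, 1.04697430e-01, 9.64722831e-02, 1.56385778e+00,
       5.22778434e-06, 1.35310743e+00]), 'dq': array([-3.45952822e-04, -4.24502429e-04,  1.70064137e-04, -2.61062085e-03,
       -1.56105946e-03, -5.30316906e-05]), 'effort': array([-7.15432107e-04, -5.56929159e+01,  5.03650117e+01,  1.66242704e-02,
       -3.28870274e-04, -2.85738844e-05]), 'tool_pos': array([0.23999762, 0.54960306, 0.25552503]), 'tool_rot': array([ 2.25247284e-04,  8.36751247e-01,  5.47582813e-01, -6.02583047e-04]), 'ft_force': array([0.41755421, 0.57722087, 0.15556616]), 'wrist_torque': array([ 0.0046763 , -0.00181505, -0.01314804]), 'opening': 0.08540259311467646}
scene {'camera_matrix': array([[371.12874189,   0.        , 250.91350415],
       [  0.        , 371.12874189, 189.1447079 ],
       [  0.        ,   0.        ,   1.        ]]), 'R': array([[ 6.06372063e-02,  9.98159809e-01,  3.54180077e-04],
       [ 7.68651030e-01, -4.64684026e-02, -6.37978277e-01],
       [-6.36787816e-01,  3.89574612e-02, -7.70054279e-01]]), 't': array([-0.04242948, -0.37075521,  1.28218608])}
side {'camera_matrix': array([[350.93390586,   0.        , 253.22865458],
       [  0.        , 350.93390586, 192.84477189],
       [  0.        ,   0.        ,   1.        ]]), 'R': array([[ 0.95409514, -0.29929395, -0.01120692],
       [-0.22645917, -0.69641222, -0.6809745 ],
       [ 0.19600691,  0.65225237, -0.73222137]]), 't': array([-0.5097359 ,  0.16870816,  0.78803584])}
```

View pics/scene0.png

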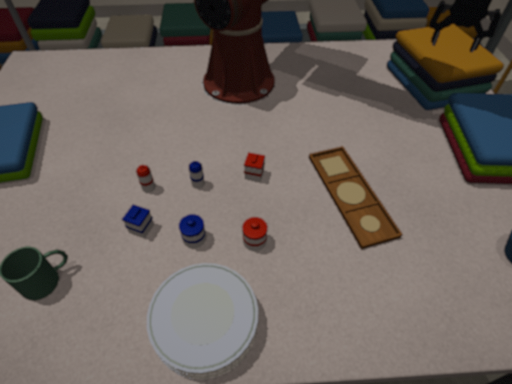

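View pics/side0.png

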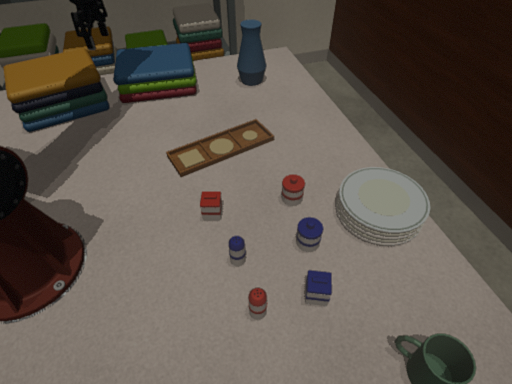

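The scene view shows the blue jar at (192,228), the blue pot at (138,219) and the blue shaker at (196,173). The red jar is at (255,231), the red pot at (254,165) and the red shaker at (145,178). The tray pads are square (336,164), large round (352,191) and small round (371,224). The side view shows the same layout.

```bash
cat > h.py <<'E'
import numpy as np,cv2
def cloud(z):
    d=z['d'];K=z['camera_matrix'];v,u=np.mgrid[:d.shape[0],:d.shape[1]]
    c=np.stack([(u-K[0,2])/K[0,0]*d,(v-K[1,2])/K[1,1]*d,d],-1)
    return (c-z['t'])@z['R']
def plane(z,u,v,h):
    K=z['camera_matrix'];r=np.array([(u-K[0,2])/K[0,0],(v-K[1,2])/K[1,1],1])@z['R'];o=-z['R'].T@z['t']
    return o+r*(h-o[2])/r[2]
def masks(p):
    b,g,r=[p[...,i].astype(int) for i in range(3)]
    return dict(blue=(b>g+40)&(b>r+40),red=(r>g+55)&(r>b+55),)
E
python3 - <<'E'
from h import *
for n in("scene","side"):
    z=np.load(n+"0.npz");P=cloud(z);p=z['p']
    print(n)
    t=P[(np.abs(P[...,0]-.55)<.15)&(np.abs(P[...,1])<.1)&(np.abs(P[...,2])<.02)]
    print("table z",np.median(t[:,2]))
    for c,m in masks(p).items():
        m=m&(P[...,2]>.015)&(P[...,2]<.1)&(P[...,0]>.3)&(P[...,0]<.8)&(np.abs(P[...,1])<.45)
        k,l,s,ce=cv2.connectedComponentsWithStats(m.astype(np.uint8))
        for i in range(1,k):
            if s[i,4]<30:continue
            q=P[l==i];top=q[q[:,2]>.04]
            print(c,ce[i].round(1),s[i,4],"top mid",((top.min(0)+top.max(0))/2).round(4),"ext",(top.max(0)-top.min(0)).round(3),"zmax",q[:,2].max().round(3))
    # pads
    hsv=cv2.cvtColor(p,cv2.COLOR_BGR2HSV)
    for nm,(u,v) in dict(scene=dict(sq=(336,164),lg=(352,191),sm=(371,224)),side=dict(sq=(190,158),lg=(221,147),sm=(250,135)))[n].items():
        ref=hsv[v-2:v+3,u-2:u+3].reshape(-1,3).mean(0);print(nm,ref,P[v,u].round(4))
E
```

```text
scene
table z 0.00021112077457015855
blue [194.6 166.2] 75 top mid [ 0.4641 -0.1262  0.0761] ext [0.025 0.022 0.012] zmax 0.082
blue [135.7 215. ] 299 top mid [ 0.5926 -0.2578  0.0633] ext [0.054 0.054 0.014] zmax 0.07
blue [190.9 224.9] 370 top mid [ 0.6285 -0.1299  0.068 ] ext [0.054 0.05  0.02 ] zmax 0.078
red [254.2 160.2] 226 top mid [0.4348 0.0243 0.0626] ext [0.055 0.049 0.019] zmax 0.072
red [142.2 170.2] 101 top mid [ 0.4668 -0.255   0.0753] ext [0.03  0.025 0.013] zmax 0.082
red [254.4 227.5] 420 top mid [0.6441 0.0115 0.0685] ext [0.056 0.052 0.021] zmax 0.079
sq [ 20.92  93.08 141.44] [0.4125 0.2528 0.0062]
lg [ 20.96  93.72 141.48] [0.5124 0.2733 0.0087]
sm [ 20.32  94.68 142.  ] [0.6162 0.2952 0.008 ]
side
table z 0.0016290740523381615
blue [310.1 227.2] 290 top mid [ 0.6259 -0.1316  0.0699] ext [0.051 0.053 0.02 ] zmax 0.08
blue [235.6 241.2] 38 top mid [ 0.4575 -0.1275  0.0794] ext [0.022 0.019 0.004] zmax 0.081
blue [319.2 282. ] 367 top mid [ 0.5894 -0.2585  0.0647] ext [0.056 0.054 0.013] zmax 0.071
red [293.1 182.5] 252 top mid [0.6421 0.0108 0.0694] ext [0.052 0.054 0.019] zmax 0.079
red [209.9 198.7] 250 top mid [0.4324 0.0226 0.0645] ext [0.052 0.051 0.015] zmax 0.072
red [257.4 296. ] 167 top mid [ 0.4625 -0.2582  0.0772] ext [0.025 0.027 0.013] zmax 0.084
sq [ 21.44  90.56 133.68] [0.4177 0.2433 0.009 ]
lg [ 21.76  89.88 133.12] [0.5155 0.263  0.0095]
sm [ 21.84  89.08 133.12] [0.6149 0.2902 0.0104]
```

```bash
cat > w.py <<'E'
import sys
from station import manip,camera,camera_model
import cv2,numpy as np
n=sys.argv[1]
m=camera_model("wrist");o=manip.get_obs();p,d=camera("wrist")
cv2.imwrite(f"pics/{n}.png",p);np.savez(n+".npz",p=p,d=d,tp=o['tool_pos'],tq=o['tool_rot'],**m)
print(o['clock'],o['tool_pos'],o['tool_rot'],o['opening']);print(m['camera_matrix'].round(1).tolist(),(-m['R'].T@m['t']).round(4));print(m['R'].round(3))
E
python3 w.py w0
```

```text
0.1 [0.23999025 0.54964411 0.2556276 ] [ 2.05018842e-04  8.36742608e-01  5.47596099e-01 -5.28303991e-04] 0.08611975417455432
[[297.3, 0.0, 258.0], [0.0, 297.3, 191.6], [0.0, 0.0, 1.0]] [0.1638 0.583  0.3717]
[[ 0.4    0.916 -0.002]
 [ 0.868 -0.379  0.321]
 [ 0.293 -0.13  -0.947]]
```

View pics/w0.png

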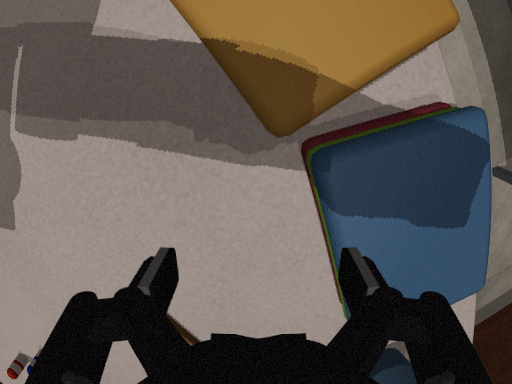

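The wrist view shows the book stacks beside the start pose, with the tray just visible at the bottom around (180,330). Before moving, I check how high the books stand along the path.

Run:
```python
from h import *
z=np.load("scene0.npz");P=cloud(z)
for x in np.arange(.1,.8,.05):
    print(round(x,2),[round(float(P[(abs(P[...,0]-x)<.025)&(abs(P[...,1]-y)<.025)][:,2].max(initial=0)),3) for y in np.arange(.1,.7,.05)])
```

```text
0.1 [0.019, 0.004, 0.004, 0.005, 0.004, 0.005, 0.005, 0.004, 0.003, 0.144, 0.144, 0.144]
0.15 [0.003, 0.004, 0.005, 0.005, 0.004, 0.005, 0.005, 0.003, 0.004, 0.143, 0.144, 0.144]
0.2 [0.006, 0.004, 0.005, 0.003, 0.004, 0.004, 0.006, 0.004, 0.35, 0.311, 0.143, 0.144]
0.25 [0.005, 0.004, 0.005, 0.004, 0.003, 0.004, 0.005, 0.003, 0.376, 0.379, 0.366, 0.109]
0.3 [0.005, 0.003, 0.004, 0.004, 0.004, 0.005, 0.004, 0.005, 0.005, 0.381, 0.349, 0.109]
0.35 [0.004, 0.003, 0.019, 0.02, 0.022, 0.003, 0.004, 0.004, 0.005, 0.005, 0.11, 0.109]
0.4 [0.005, 0.004, 0.02, 0.012, 0.021, 0.004, 0.004, 0.003, 0.004, 0.005, 0.108, 0.108]
0.45 [0.004, 0.005, 0.021, 0.015, 0.02, 0.004, 0.004, 0.005, 0.004, 0.004, 0.108, 0.108]
0.5 [0.004, 0.004, 0.021, 0.014, 0.021, 0.005, 0.003, 0.007, 0.004, 0.004, 0.108, 0.109]
0.55 [0.004, 0.004, 0.021, 0.019, 0.02, 0.02, 0.004, 0.004, 0.004, 0.004, 0.004, 0.004]
0.6 [0.004, 0.004, 0.004, 0.021, 0.012, 0.02, 0.004, 0.004, 0.005, 0.004, 0.004, 0.005]
0.65 [0.003, 0.004, 0.004, 0.02, 0.021, 0.021, 0.004, 0.003, 0.004, 0.004, 0.004, 0.002]
0.7 [0.004, 0.004, 0.004, 0.019, 0.015, 0.004, 0.004, 0.003, 0.004, 0.065, 0.062, 0.0]
0.75 [0.004, 0.004, 0.004, 0.004, 0.004, 0.004, 0.004, 0.004, 0.005, 0.035, 0.02, 0.0]
```

Nothing on the path stands high enough to matter. I move over the tray to look at it.

Request:
servo_tool --commands '[[[100,-0.149,0.365,0,-36.5],[100,-0.149,0.365,0,-36.5],[100,-0.149,0.365,0,-36.5],[100,-0.149,0.365,0,-36.5],[100,-0.149,0.365,0,-36.5],[100,-0.149,0.365,0,-36.5],[100,-0.149,0.365,0,-36.5],[100,-0.149,0.365,0,-36.5],[100,-0.149,0.365,0,-36.5],[100,-0.149,0.365,0,-36.5],[100,-0.149,0.365,0,-36.5],[100,-0.149,0.365,0,-36.5]]]'

```text
clock: 1.35
tool_pos: [0.514, 0.2685, 0.2564]
tool_rot: [-0.0, 0.622, 0.783, 0.0]
ft_force: [0.2, 0.6, -0.5]
opening: 0.0849
```

```bash
python3 w.py w1
```

```text
1.35 [0.51403513 0.26848243 0.25642664] [-1.41649440e-04  6.22448786e-01  7.82660515e-01  8.69260912e-05] 0.08494887830169119
[[297.3, 0.0, 258.0], [0.0, 297.3, 191.6], [0.0, 0.0, 1.0]] [0.4329 0.25   0.3725]
[[-0.225  0.974  0.   ]
 [ 0.923  0.213  0.321]
 [ 0.312  0.072 -0.947]]
```

View pics/w1.png

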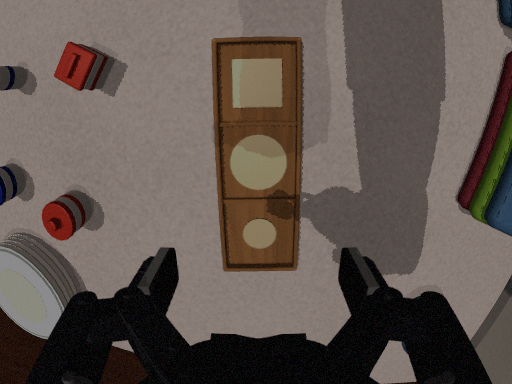

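The wrist view shows the whole tray: the square pad at (257,83), the large round pad at (258,162), the small round pad at (260,233), and the rim corners at (213,40), (301,39), (225,269) and (297,268). I map these to world coordinates through the fisheye model.

```bash
cat >> h.py <<'E'
def fplane(z,uv,h):
    """fisheye wrist pixels -> world points on plane z=h"""
    K=z['camera_matrix'];uv=np.asarray(uv,float).reshape(-1,1,2)
    n=cv2.fisheye.undistortPoints(uv,K,np.zeros(4)).reshape(-1,2)
    r=np.c_[n,np.ones(len(n))]@z['R'];o=-z['R'].T@z['t']
    return o+r*((h-o[2])/r[:,2])[:,None]
def fproj(z,X):
    X=np.asarray(X,float).reshape(-1,1,3);rv,_=cv2.Rodrigues(z['R'])
    return cv2.fisheye.projectPoints(X,rv,z['t'].reshape(3,1),z['camera_matrix'],np.zeros(4))[0].reshape(-1,2)
E
cat > pads.py <<'E'
from h import *
import sys
z=np.load(sys.argv[1]);p=z['p'];seeds=eval(sys.argv[2])
hsv=cv2.cvtColor(p,cv2.COLOR_BGR2HSV);C=[]
for nm,s in seeds:
    m=((hsv[...,1]>45)&(hsv[...,1]<130)&(hsv[...,2]>60)&(hsv[...,0]>14)&(hsv[...,0]<32)).astype(np.uint8)
    m=cv2.morphologyEx(m,cv2.MORPH_OPEN,np.ones((3,3),np.uint8))
    k,l=cv2.connectedComponents(m);c=max(cv2.findContours((l==l[s[1],s[0]]).astype(np.uint8),cv2.RETR_EXTERNAL,cv2.CHAIN_APPROX_NONE)[0],key=cv2.contourArea)
    w=fplane(z,c.reshape(-1,2),.008)[:,:2].astype(np.float32)
    r=cv2.minAreaRect(w*1000);a=cv2.contourArea(w*1000);M=cv2.moments(w*1000);cen=np.array([M['m10'],M['m01']])/M['m00']
    C.append(cen);print(nm,"centroid mm",cen.round(1),"rect",np.round(r[0],1),np.round(r[1],1),round(r[2],1),"eqdiam",round(2*np.sqrt(a/np.pi),1))
for i in range(len(C)-1):
    v=C[i+1]-C[i];print("spacing",np.linalg.norm(v).round(1),"angle",np.degrees(np.arctan2(v[1],v[0])).round(2))
E
python3 pads.py w1.npz "[('sq',(257,83)),('lg',(258,162)),('sm',(260,233))]"
python3 - <<'E'
from h import *
z=np.load("w1.npz")
print(fplane(z,[(213,40),(301,39),(297,268),(225,269)],.018).round(4))
E
```

```text
sq centroid mm [419.6 247.9] rect [418.7 245.3] [60.5 60.6] 13.5 eqdiam 64.0
lg centroid mm [515.3 269. ] rect [515. 269.] [71.2 71. ] 13.0 eqdiam 71.3
sm centroid mm [611.8 292.9] rect [611.5 293.3] [46.1 45.4] 13.0 eqdiam 45.5
spacing 98.0 angle 12.44
spacing 99.5 angle 13.92
[[0.3793 0.1836 0.018 ]
 [0.3551 0.2836 0.018 ]
 [0.6491 0.3569 0.018 ]
 [0.6736 0.2575 0.018 ]]
```

```bash
cat > ov.py <<'E'
from h import *
def overlay(z,x,y,yaw,out,s=3,crop=(190,20,330,290)):
    c,sn=np.cos(yaw),np.sin(yaw);T=lambda q,h:np.c_[x+c*q[:,0]-sn*q[:,1],y+sn*q[:,0]+c*q[:,1],np.full(len(q),h)]
    t=np.linspace(0,2*np.pi,60);e=np.linspace(-1,1,15)
    sq=np.r_[np.c_[e,-np.ones(15)],np.c_[np.ones(15),e],np.c_[-e,np.ones(15)],np.c_[-np.ones(15),-e]]
    cir=np.c_[np.cos(t),np.sin(t)]
    L=[T(sq*.03+[-.1,0],.008),T(cir*.036,.008),T(cir*.023+[.1,0],.008),T(sq*[.156,.053],.018)]
    x0,y0,x1,y1=crop;im=cv2.resize(z['p'][y0:y1,x0:x1],None,fx=s,fy=s,interpolation=cv2.INTER_CUBIC)
    for l in L:
        u=((fproj(z,l)+.5-[x0,y0])*s-.5);cv2.polylines(im,[np.round(u).astype(int)],True,(255,0,255),1)
    cv2.imwrite(out,im)
if __name__=="__main__":
    import sys
    z=np.load(sys.argv[1]);overlay(z,float(sys.argv[2]),float(sys.argv[3]),np.radians(float(sys.argv[4])),sys.argv[5],2)
E
python3 ov.py w1.npz .515 .2692 14 pics/ov1.png
```

```text
(no output)
```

View pics/ov1.png

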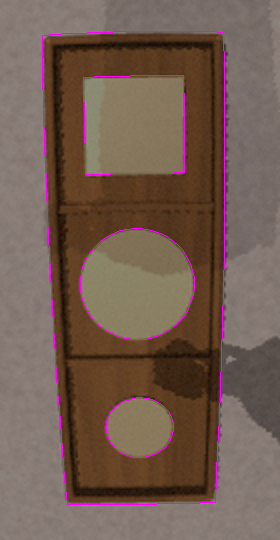

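The overlay fits to within a pixel, so the tray sits at (0.515, 0.2692) with yaw 14°. The square pad is at (0.418, 0.245), the large pad at (0.515, 0.269) and the small pad at (0.612, 0.2934). Next I look at the pieces.

Request:
servo_tool --commands '[[[100,-0.435,-0.064,0,-1],[100,-0.435,-0.064,0,-1],[100,-0.435,-0.064,0,-1],[100,-0.435,-0.064,0,-1],[100,-0.435,-0.064,0,-1],[100,-0.435,-0.064,0,-1],[100,-0.435,-0.064,0,-1],[100,-0.435,-0.064,0,-1],[100,-0.435,-0.064,0,-1],[100,-0.435,-0.064,0,-1],[100,-0.435,-0.064,0,-1],[100,-0.435,-0.064,0,-1]]]'

```text
clock: 2.6
tool_pos: [0.5499, -0.1695, 0.2565]
tool_rot: [-0.0, 0.616, 0.788, 0.0]
ft_force: [-0.5, 0.5, 0.5]
opening: 0.0856
```

```bash
python3 w.py w2
```

```text
2.6 [ 0.54989393 -0.16950705  0.25648912] [-5.21236559e-05  6.15621958e-01  7.88041605e-01  1.76978944e-04] 0.08564499934267364
[[297.3, 0.0, 258.0], [0.0, 297.3, 191.6], [0.0, 0.0, 1.0]] [ 0.4691 -0.1894  0.3726]
[[-0.242  0.97   0.   ]
 [ 0.919  0.229  0.321]
 [ 0.311  0.078 -0.947]]
```

View pics/w2.png

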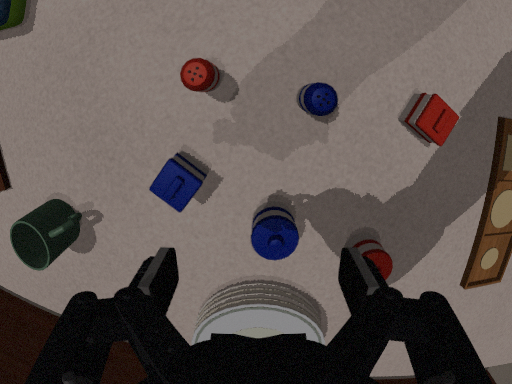

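The wrist view shows the blue jar lid at (275,238), the blue pot lid at (179,185) with its bar diagonal, and the blue shaker at (319,99). The red pieces are at (200,74), (435,119) and (374,262). I fit the lid silhouettes.

```bash
cat > fit.py <<'E'
from h import *
import sys
from scipy.optimize import minimize
t=np.linspace(0,2*np.pi,48,endpoint=False);cir=np.c_[np.cos(t),np.sin(t)]
e=np.array([[-1,-1],[1,-1],[1,1],[-1,1.]])
def pts(kind,x,y,a,h0=0):
    c,s=np.cos(a),np.sin(a);R=np.array([[c,s],[-s,c]])
    def ring(q,h):q=q@R;return np.c_[x+q[:,0],y+q[:,1],np.full(len(q),h+h0)]
    if kind=='jar':return [ring(cir*.029,.050),ring(cir*.029,.062)]
    if kind=='box':return [ring(e*.024,.050),ring(e*.024,.060)]
    # dome: sphere cap-ish from r18 at z62 to z80
    ph=np.linspace(0,np.pi/2,6);return [ring(cir*.018*np.cos(p),.062+.018*np.sin(p)) for p in ph[:-1]]
def hull(z,kind,x,y,a,h0=0):
    return cv2.convexHull(fproj(z,np.vstack(pts(kind,x,y,a,h0))).astype(np.float32)).reshape(-1,2)
def fit(z,kind,x,y,a=0,col='blue',h0=0):
    p=z['p'];S=4
    u=fproj(z,[[x,y,.06+h0]])[0];x0,y0=(u-45).astype(int);x0=max(x0,0);y0=max(y0,0)
    big=cv2.resize(p[y0:y0+90,x0:x0+90],None,fx=S,fy=S,interpolation=cv2.INTER_CUBIC)
    b,g,r=[big[...,i].astype(int) for i in range(3)]
    m=((b>g+25)&(b>r+25)) if col=='blue' else ((r>g+25)&(r>b+25))
    m=cv2.morphologyEx(m.astype(np.uint8),cv2.MORPH_OPEN,np.ones((5,5),np.uint8))
    k,l,s,_=cv2.connectedComponentsWithStats(m);m=(l==1+np.argmax(s[1:,4])).astype(np.uint8)
    m=cv2.drawContours(np.zeros_like(m),cv2.findContours(m,cv2.RETR_EXTERNAL,cv2.CHAIN_APPROX_NONE)[0],-1,1,-1)
    def cost(v):
        q=((hull(z,kind,v[0],v[1],v[2] if kind=='box' else 0,h0)+.5-[x0,y0])*S-.5)
        im=np.zeros_like(m);cv2.fillPoly(im,[np.round(q*16).astype(np.int32)],1,shift=4)
        return 1-(im&m).sum()/max(1,(im|m).sum())
    best=None
    for a0 in ([a] if kind!='box' else np.radians([0,22,45,67])):
        sim=np.array([[x,y,a0],[x+.008,y,a0],[x,y+.008,a0],[x,y,a0+.2]])
        r=minimize(cost,[x,y,a0],method='Nelder-Mead',options=dict(initial_simplex=sim,xatol=1e-5,fatol=1e-5,maxiter=400))
        if best is None or r.fun<best.fun:best=r
    return best.x,best.fun
def draw(z,items,out,crop,s):
    x0,y0,x1,y1=crop;im=cv2.resize(z['p'][y0:y1,x0:x1],None,fx=s,fy=s,interpolation=cv2.INTER_CUBIC)
    for it in items:
        q=((hull(z,*it)+.5-[x0,y0])*s-.5);cv2.polylines(im,[np.round(q).astype(int)],True,(0,255,255),1)
    cv2.imwrite(out,im)
E
python3 - <<'E'
from fit import *
z=np.load("w2.npz");I=[]
for k,x,y,c in [('jar',.628,-.131,'blue'),('box',.591,-.258,'blue'),('shaker',.462,-.127,'blue'),('jar',.643,.011,'red'),('box',.4336,.0235,'red'),('shaker',.465,-.2565,'red')]:
    v,f=fit(z,k,x,y,0,c);print(c,k,v[:2].round(4),np.degrees(v[2]).round(1),round(f,3));I.append((k,*v))
draw(z,I,"pics/fit2.png",(140,40,400,290),3)
s=np.load("scene0.npz");P=cloud(s);q=P[(P[...,0]>.66)&(P[...,0]<.95)&(abs(P[...,1]+.1)<.15)&(P[...,2]>.015)];print("plates min x",q[:,0].min(),"z",q[:,2].max(), "jar gap")
E
```

```text
blue jar [ 0.6285 -0.1295] 10.0 0.149
blue box [ 0.591  -0.2584] 63.9 0.116
blue shaker [ 0.4566 -0.126 ] 5.0 0.112
red jar [0.641  0.0136] 2.2 0.64
red box [0.4324 0.0253] 74.0 0.098
red shaker [ 0.462  -0.2562] 5.2 0.024
plates min x 0.6601398086780531 z 0.06504411015003708 jar gap
```

View pics/fit2.png

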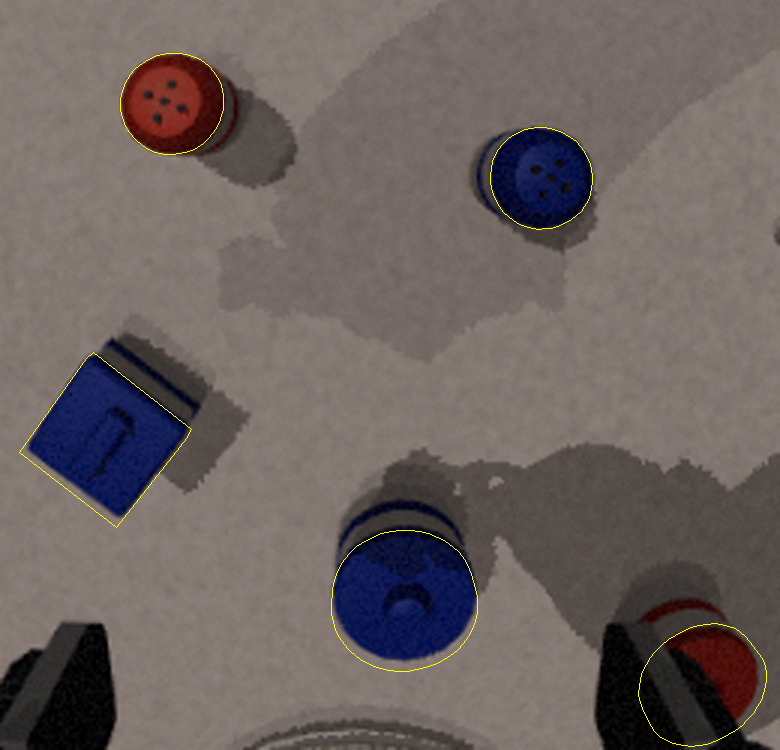

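The fit is pulled off by shadow on the jar lid and by the band merging into the pot's blob. I tighten the mask.

```bash
python3 - <<'E'
s=open("fit.py").read()
s=s.replace("m=((b>g+25)&(b>r+25)) if col=='blue' else ((r>g+25)&(r>b+25))","mx=big.max(-1).astype(int);m=((b>1.45*g)&(b>1.45*r)&(b>18)) if col=='blue' else ((r>1.6*g)&(r>1.6*b)&(r>18))")
s=s.replace("np.ones((5,5),np.uint8))\n","cv2.getStructuringElement(cv2.MORPH_ELLIPSE,(19,19)))\n")
open("fit.py","w").write(s)
E
cat > run.py <<'E'
from fit import *
z=np.load(sys.argv[1]);I=[]
for it in eval(sys.argv[2]):
    v,f=fit(z,it[0],it[1],it[2],0,it[3],it[4] if len(it)>4 else 0);print(it[3],it[0],v[:2].round(4),np.degrees(v[2]).round(1),round(f,3));I.append((it[0],*v,it[4] if len(it)>4 else 0))
draw(z,I,sys.argv[3],eval(sys.argv[4]),int(sys.argv[5]))
E
python3 run.py w2.npz "[('jar',.628,-.131,'blue'),('box',.591,-.258,'blue'),('shaker',.462,-.127,'blue'),('box',.4336,.0235,'red'),('shaker',.465,-.2565,'red')]" pics/fit2b.png "(140,40,400,290)" 3
```

```text
blue jar [ 0.6265 -0.1292] 11.6 0.104
blue box [ 0.5901 -0.2585] 63.9 0.098
blue shaker [ 0.4566 -0.126 ] 7.3 0.044
red box [0.4326 0.0257] 72.1 0.109
red shaker [ 0.462  -0.2558] 6.6 0.028
```

View pics/fit2b.png

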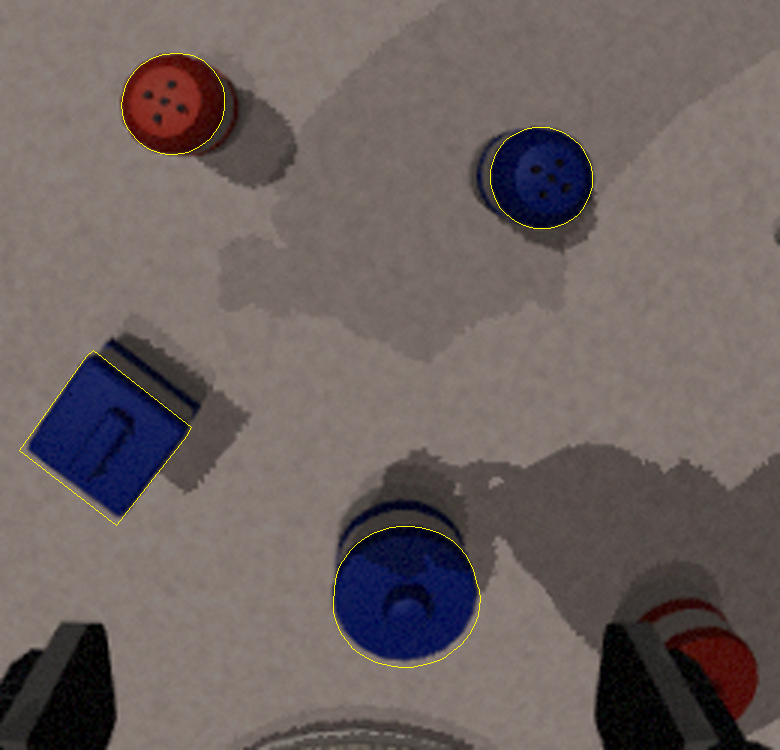

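Run:
```python
from h import *
from scipy.optimize import least_squares
for n in("scene0","side0"):
    z=np.load(n+".npz");P=cloud(z)
    m=(P[...,0]>.66)&(P[...,0]<1)&(P[...,1]>-.35)&(P[...,1]<.1)&(P[...,2]>.012)&(P[...,2]<.075)
    k,l,s,_=cv2.connectedComponentsWithStats(m.astype(np.uint8));q=P[l==1+np.argmax(s[1:,4])]
    c,r=cv2.minEnclosingCircle(q[:,:2].astype(np.float32));print(n,c,r,q[:,2].max(),len(q))
    for h in(.02,.03,.04,.05): 
        qq=q[abs(q[:,2]-h)<.005]; print(h,len(qq),(qq[:,0].min() if len(qq) else None))
    for nm,(a,b) in dict(jar=(.6265,-.1292),fl=(.6127,-.074),fr=(.640,-.184)).items(): print(nm,np.hypot(a-c[0],b-c[1])-r)
```

```text
scene0 (0.8300032615661621, -0.1009444072842598) 0.10569152981042862 0.06504411015003708 10065
0.02 129 0.8543043184044747
0.03 83 0.8560935264065758
0.04 112 0.8552717708517914
0.05 168 0.8559035868910031
jar 0.09976395438939412
fl 0.11327583892562743
fr 0.10167160791453522
side0 (0.831508457660675, -0.10044735670089722) 0.10662245750427246 0.06679079508892545 5634
0.02 128 0.7256408327765682
0.03 190 0.7269112783117435
0.04 271 0.7262732773325598
0.05 300 0.7257788084735227
jar 0.10039247482934993
fl 0.11377854934530596
fr 0.10231900213894354
```

The plates are 100 mm clear of the jar. I move to a point above it and recheck closer.

Request:
servo_tool --commands '[[[100,0.021,0.084,0.09,0],[100,0.021,0.084,0.09,0],[100,0.021,0.084,0.09,0],[100,0.021,0.084,0.09,0],[100,0.021,0.084,0.09,0],[100,0.021,0.084,0.09,0]]]'

```text
clock: 3.25
tool_pos: [0.6265, -0.1304, 0.168]
tool_rot: [0.001, 0.616, 0.788, 0.0]
ft_force: [-0.2, -0.3, 0.5]
opening: 0.0855
```

```bash
python3 w.py w3; python3 run.py w3.npz "[('jar',.626,-.129,'blue')]" pics/fit3.png "(160,120,360,300)" 3
```

```text
3.25 [ 0.62647084 -0.13036881  0.16798818] [9.66229758e-04 6.16088648e-01 7.87676193e-01 2.43395313e-04] 0.08545256777453018
[[297.3, 0.0, 258.0], [0.0, 297.3, 191.6], [0.0, 0.0, 1.0]] [ 0.5455 -0.1501  0.284 ]
[[-0.241  0.971 -0.001]
 [ 0.919  0.229  0.322]
 [ 0.313  0.076 -0.947]]
blue jar [ 0.6263 -0.1297] 6.2 0.085
```

View pics/fit3.png

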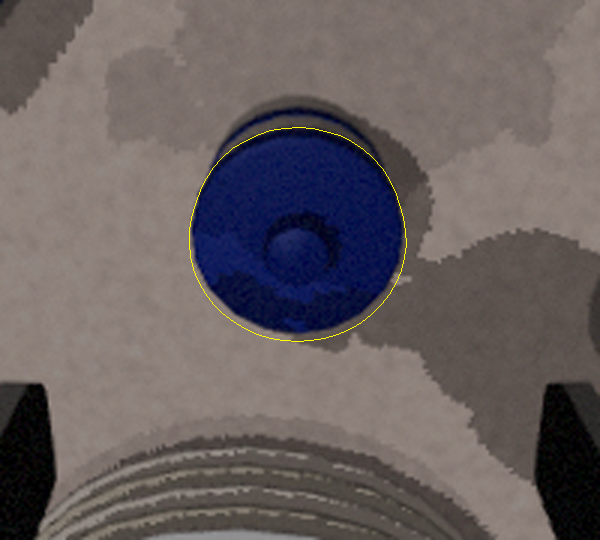

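Run:
```python
from h import *
z=np.load("w3.npz")
print("knob",fplane(z,[(160+302/3,120+252/3)],.074).round(4))
a=fplane(z,[(223.7,198.3),(295,198.3),(259,231)],.062);print(a.round(4))
yd=np.array([.970,.242,0]);print("centre from far edge",(a[2]-.029*yd).round(4))
```

```text
knob [[ 0.624  -0.1288  0.074 ]]
[[ 0.631  -0.1574  0.062 ]
 [ 0.6172 -0.1021  0.062 ]
 [ 0.6522 -0.123   0.062 ]]
centre from far edge [ 0.6241 -0.13    0.062 ]
```

The knob and the far lid edge agree on a jar centre of (0.624, -0.1295). I descend and grip.

Request:
servo_tool --commands '[[[100,0.001,-0.002,0.04,0],[100,0.001,-0.002,0.08,0],[100,0.001,-0.002,0.105,0],[100,0.001,-0.002,0.12,0],[100,0.001,-0.002,0.124,0],[100,0.001,-0.002,0.124,0],[100,0.001,-0.002,0.124,0]]]'

```text
clock: 4.0
tool_pos: [0.6252, -0.1306, 0.0444]
tool_rot: [0.001, 0.616, 0.787, 0.0]
ft_force: [0.3, 0.4, -0.3]
opening: 0.0854
```

Request:
servo_tool --commands '[[[80,0,0,0,0],[75,0,0,0,0],[70,0,0,0,0],[66,0,0,0,0],[62,0,0,0,0],[58,0,0,0,0],[54,0,0,0,0],[50,0,0,0,0],[50,0,0,0,0],[50,0,0,0,0]]]' --newtons 40

```text
clock: 5.0
tool_pos: [0.6244, -0.1301, 0.043]
tool_rot: [0.0, 0.616, 0.788, 0.0]
ft_force: [-2.4, 1.3, 5.2]
opening: 0.0567
```

Request:
servo_tool --commands '[[[50,0,0,-0.003,0],[50,0,0,-0.012,0],[50,0,0,-0.03,0],[50,0,0,-0.055,0],[50,0,0,-0.08,0],[50,0,0,-0.105,0],[50,0,0,-0.12,0],[50,0,0,-0.125,0],[50,0,0,-0.125,0]]]'

```text
clock: 5.9
tool_pos: [0.6243, -0.1301, 0.1675]
tool_rot: [0.0, 0.616, 0.788, 0.0]
ft_force: [0.4, -0.2, -1.4]
opening: 0.0566
```

```bash
python3 w.py w4; python3 run.py w4.npz "[('jar',.624,-.13,'blue',.123)]" pics/fit4.png "(160,120,360,300)" 3
```

```text
5.9 [ 0.62427749 -0.13010052  0.16749425] [2.55399516e-04 6.16302893e-01 7.87509156e-01 9.03272063e-05] 0.05658842852735354
[[297.3, 0.0, 258.0], [0.0, 297.3, 191.6], [0.0, 0.0, 1.0]] [ 0.5434 -0.1498  0.2836]
[[-0.24   0.971 -0.   ]
 [ 0.919  0.228  0.321]
 [ 0.312  0.077 -0.947]]
blue jar [ 0.6177 -0.1322] 6.6 0.023
```

View pics/fit4.png

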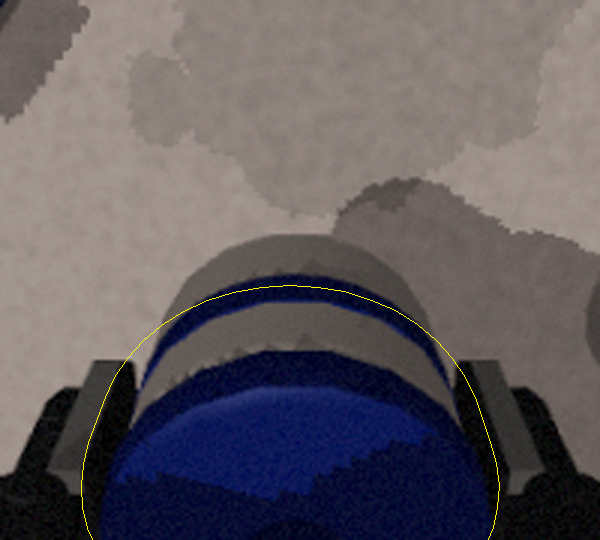

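Run:
```python
from h import *
z=np.load("w4.npz");yd=np.array([.970,.241,0])
# lid top near edge; lid bottom near edge; 
for px,h in (((160+300/3,120+387/3),.1865),((160+300/3,120+350/3),.1745),):
    a=fplane(z,[px],h)[0];print(a.round(4),(a+.029*yd).round(4))
a=fplane(z,[(160+300/3,120+235/3)],.1245)[0];print("foot",a,a+.028*yd)
```

```text
[ 0.5972 -0.1358  0.1865] [ 0.6253 -0.1288  0.1865]
[ 0.5981 -0.1355  0.1745] [ 0.6263 -0.1285  0.1745]
foot [ 0.59944737 -0.13484063  0.1245    ] [ 0.62660737 -0.12809263  0.1245    ]
```

The jar is held upright, roughly 1 mm ahead of the TCP in tool y. I carry it to the large round pad.

Request:
servo_tool --commands '[[[50,0.008,0,0,0],[50,0.025,0,0,0],[50,0.05,-0.001,0,0],[50,0.085,-0.002,0,0],[50,0.125,-0.003,0,0],[50,0.165,-0.004,0,0],[50,0.205,-0.005,0,0],[50,0.245,-0.006,0,0],[50,0.285,-0.007,0,0],[50,0.325,-0.008,0,0],[50,0.36,-0.009,0,0],[50,0.385,-0.01,0,0]]]'

```text
clock: 7.15
tool_pos: [0.5195, 0.2443, 0.1667]
tool_rot: [-0.001, 0.615, 0.788, -0.0]
ft_force: [0.1, -0.3, -1.7]
opening: 0.0566
```

Request:
servo_tool --commands '[[[50,0.016,0,0,0],[50,0.025,0,0,0],[50,0.029,0,0.005,0],[50,0.029,0,0.02,0],[50,0.029,0,0.04,0],[50,0.029,0,0.06,0],[50,0.029,0,0.075,0],[50,0.029,0,0.08,0],[50,0.029,0,0.08,0]]]'

```text
clock: 8.05
tool_pos: [0.5145, 0.2688, 0.0862]
tool_rot: [-0.0, 0.617, 0.787, -0.001]
ft_force: [0.1, -0.2, -1.7]
opening: 0.0568
```

```bash
python3 w.py w5; python3 ov.py w5.npz .515 .2692 14 pics/ov5.png; python3 -c "
from station import camera,camera_model
import cv2,numpy as np
for n in('scene','side'):
    p,d=camera(n);np.savez(n+'5.npz',p=p,d=d,**camera_model(n))
    c=dict(scene=(300,130,420,260),side=(150,100,300,200))[n];q=p[c[1]:c[3],c[0]:c[2]]
    cv2.imwrite(f'pics/{n}5.png',cv2.resize(q,None,fx=4,fy=4,interpolation=2))
"
```

```text
8.05 [0.5144812  0.26882638 0.08624396] [-4.85478069e-04  6.16591554e-01  7.87282807e-01 -6.33812432e-04] 0.056842925378837575
[[297.3, 0.0, 258.0], [0.0, 297.3, 191.6], [0.0, 0.0, 1.0]] [0.4338 0.2492 0.2025]
[[-0.24   0.971 -0.   ]
 [ 0.92   0.227  0.319]
 [ 0.31   0.076 -0.948]]
```

View pics/w5.png

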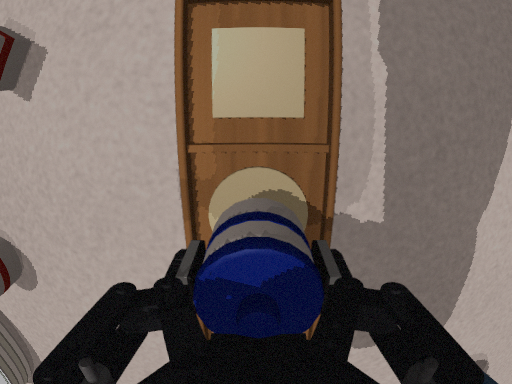

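View pics/side5.png

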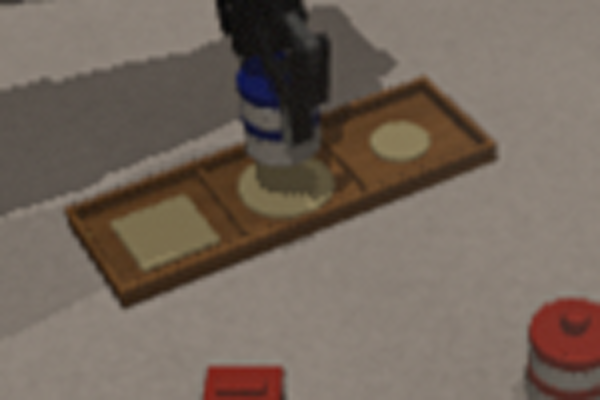

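View pics/scene5.png

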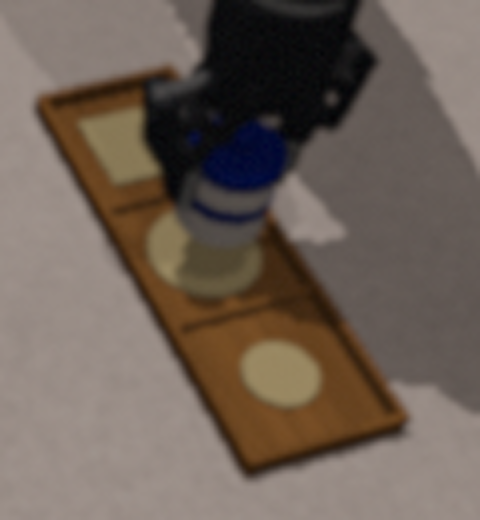

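The wrist view shows the jar over the large pad. The body spans columns 207–309 and the pad 209–308, so they line up along tool x. The side and scene views agree. I lower to just above the felt and check the gap along tool y.

Request:
servo_tool --commands '[[[50,0,0,0.012,0],[50,0,0,0.022,0],[50,0,0,0.028,0],[50,0,0,0.031,0],[50,0,0,0.032,0],[50,0,0,0.032,0]]]'

```text
clock: 8.8
tool_pos: [0.5149, 0.2695, 0.0553]
tool_rot: [-0.0, 0.616, 0.788, 0.0]
ft_force: [-0.9, 0.4, -1.1]
opening: 0.0571
```

```bash
python3 w.py w6
python3 - <<'E'
from ov import *
z=np.load("w6.npz");overlay(z,.515,.2692,np.radians(14),"pics/ov6.png",3,(150,60,370,260))
E
```

```text
8.8 [0.51487647 0.26947651 0.05527684] [-3.28880144e-05  6.16308112e-01  7.87505117e-01  3.29481511e-06] 0.05712429417548927
[[297.3, 0.0, 258.0], [0.0, 297.3, 191.6], [0.0, 0.0, 1.0]] [0.4341 0.2497 0.1714]
[[-0.24   0.971 -0.   ]
 [ 0.919  0.228  0.321]
 [ 0.311  0.077 -0.947]]
```

View pics/ov6.png

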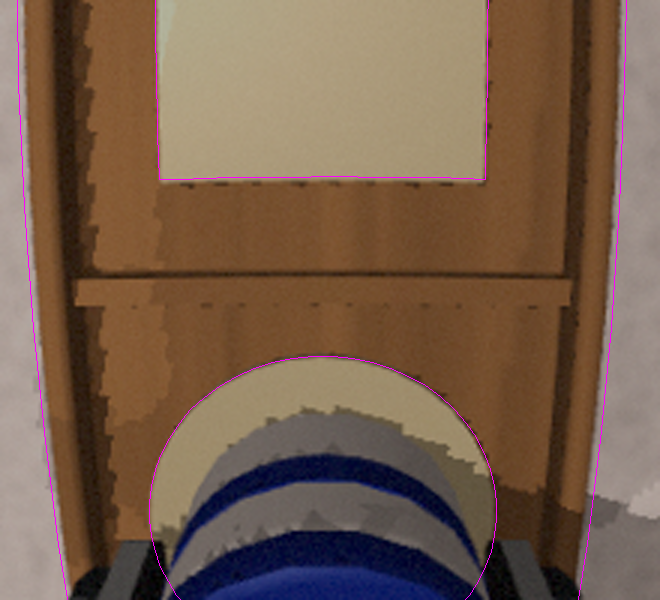

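Run:
```python
from h import *
z=np.load("w6.npz");yd=np.array([.970,.242,0]);xd=np.array([-.242,.97,0]);c=np.array([.515,.2692,0])
for v in(405,412):
    a=fplane(z,[(150+324/3,60+v/3)],.012)[0];b=a+.028*yd-c;print(b@xd,b@yd)
for q in((190,490),(455,490)):
    a=fplane(z,[(150+q[0]/3,60+q[1]/3)],.012)[0]-c;print(a@xd,a@yd)
```

```text
0.000572924449976814 0.0008127728716288249
0.0005704993591808142 0.002221782482632293
-0.025995151422190964 -0.009351539525568012
0.026475182913277218 -0.009271468559457938
```

The jar sits about 1 mm too far along tool y. I correct that and lower to contact.

Request:
servo_tool --commands '[[[50,0,-0.001,0.001,0],[50,0,-0.001,0.002,0],[50,0,-0.001,0.003,0],[50,0,-0.001,0.003,0],[50,0,-0.001,0.003,0]]]'

```text
clock: 9.35
tool_pos: [0.5139, 0.2692, 0.0523]
tool_rot: [-0.0, 0.616, 0.788, 0.0]
ft_force: [1.4, -0.1, -2.4]
opening: 0.0568
```

Request:
servo_tool --commands '[[[50,0,0,0.0005,0],[50,0,0,0.001,0],[50,0,0,0.001,0],[50,0,0,0.001,0]]]'

```text
clock: 9.75
tool_pos: [0.5139, 0.2692, 0.0513]
tool_rot: [-0.0, 0.616, 0.787, 0.0]
ft_force: [0.4, 1.2, -1.2]
opening: 0.0565
```

Request:
servo_tool --commands '[[[50,0,0,0.0005,0],[50,0,0,0.0005,0],[50,0,0,0.001,0],[50,0,0,0.001,0]]]'

```text
clock: 10.15
tool_pos: [0.5141, 0.2693, 0.0511]
tool_rot: [0.0, 0.616, 0.788, 0.0]
ft_force: [-2.7, -1.7, 5.8]
opening: 0.0569
```

Contact registers at about 6 N. I release slowly, then lift straight up.

Request:
servo_tool --commands '[[[67,0,0,-0.0005,0],[68,0,0,-0.0005,0],[70,0,0,-0.0005,0],[74,0,0,-0.0005,0],[80,0,0,-0.0005,0],[90,0,0,-0.0005,0],[100,0,0,-0.0005,0],[100,0,0,-0.0005,0]]]'

```text
clock: 10.95
tool_pos: [0.5139, 0.2692, 0.0508]
tool_rot: [-0.0, 0.616, 0.788, 0.0]
ft_force: [-0.7, -0.2, 0.0]
opening: 0.0853
```

Request:
servo_tool --commands '[[[100,0,0,-0.005,0],[100,0,0,-0.02,0],[100,0,0,-0.045,0],[100,0,0,-0.085,0],[100,0,0,-0.13,0],[100,0,0,-0.15,0],[100,0,0,-0.15,0],[100,0,0,-0.15,0]]]'

```text
clock: 11.75
tool_pos: [0.5142, 0.2693, 0.2018]
tool_rot: [0.0, 0.616, 0.788, 0.001]
ft_force: [0.6, 1.1, -0.7]
opening: 0.0853
```

```bash
python3 w.py w7
python3 - <<'E'
from ov import *
z=np.load("w7.npz");overlay(z,.515,.2692,np.radians(14),"pics/ov7.png",3,(160,20,360,210))
E
```

```text
11.75 [0.51422227 0.26929337 0.20176842] [4.37977870e-04 6.16307631e-01 7.87505118e-01 6.33443036e-04] 0.08526448108008554
[[297.3, 0.0, 258.0], [0.0, 297.3, 191.6], [0.0, 0.0, 1.0]] [0.4333 0.2495 0.3177]
[[-0.24   0.971 -0.   ]
 [ 0.919  0.228  0.322]
 [ 0.313  0.077 -0.947]]
```

View pics/ov7.png

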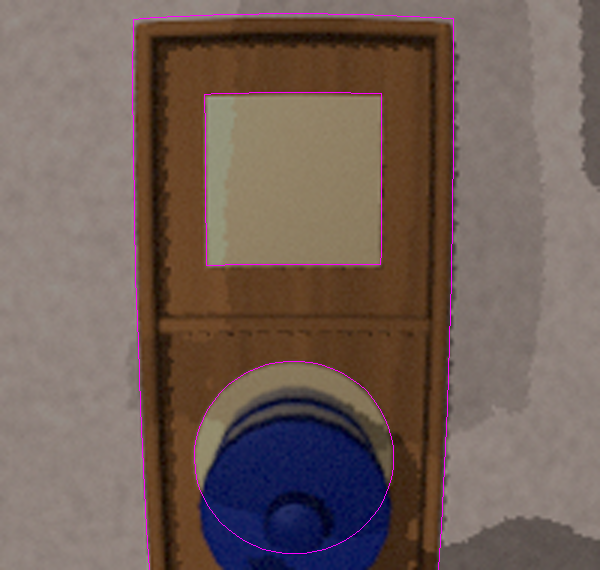

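The jar stands in the middle of its pad. I go for the square pot, with the jaws turned to about 64°.

Request:
servo_tool --commands '[[[100,-0.53,-0.053,0.02,40],[100,-0.53,-0.053,0.02,40],[100,-0.53,-0.053,0.02,40],[100,-0.53,-0.053,0.02,40],[100,-0.53,-0.053,0.02,40],[100,-0.53,-0.053,0.02,40],[100,-0.53,-0.053,0.02,40],[100,-0.53,-0.053,0.02,40],[100,-0.53,-0.053,0.02,40],[100,-0.53,-0.053,0.02,40],[100,-0.53,-0.053,0.02,40],[100,-0.53,-0.053,0.02,40]]]'

```text
clock: 13.0
tool_pos: [0.5887, -0.2618, 0.1781]
tool_rot: [-0.001, 0.85, 0.527, -0.001]
ft_force: [-0.4, 0.8, -0.3]
opening: 0.0853
```

Request:
servo_tool --commands '[[[100,0,0,0,0],[100,0,0,0,0],[100,0,0,0,0]]]'

```text
clock: 13.3
tool_pos: [0.5898, -0.2566, 0.1806]
tool_rot: [-0.0, 0.848, 0.53, -0.0]
ft_force: [0.0, -0.4, -0.1]
opening: 0.0855
```

```bash
python3 w.py w8; python3 run.py w8.npz "[('box',.590,-.2585,'blue')]" pics/fit8.png "(160,100,360,290)" 3
```

```text
13.3 [ 0.58981347 -0.25658419  0.18063904] [-3.03448994e-04  8.48091555e-01  5.29849623e-01 -1.09473534e-05] 0.08546661326959915
[[297.3, 0.0, 258.0], [0.0, 297.3, 191.6], [0.0, 0.0, 1.0]] [ 0.515  -0.2202  0.2968]
[[ 0.438  0.899 -0.   ]
 [ 0.851 -0.415  0.321]
 [ 0.288 -0.141 -0.947]]
blue box [ 0.5899 -0.2581] 64.5 0.092
```

View pics/fit8.png

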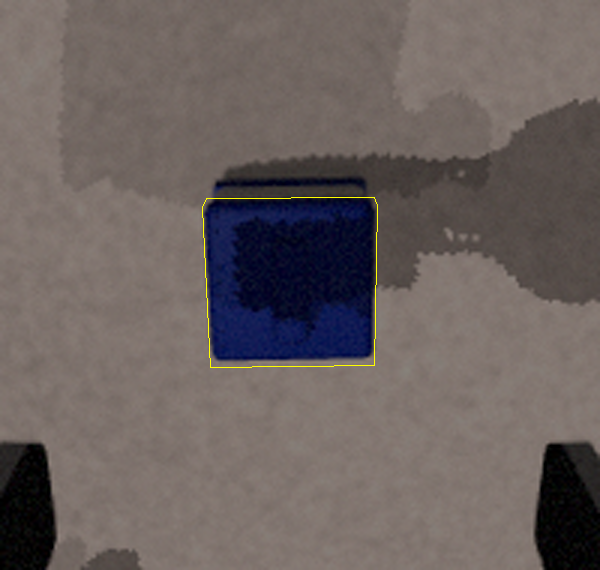

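Run:
```python
from h import *
z=np.load("w8.npz");a=np.radians(64);xd=np.array([np.cos(a),np.sin(a),0]);yd=np.array([np.sin(a),-np.cos(a),0]);tp=z['tp']
f=lambda u,v,h:(fplane(z,[(160+u/3,100+v/3)],h)[0]-tp)
print("far edge",[(f(u,v,.06)@yd-.024).round(4) for u,v in((225,358.5),(290,358),(360,357.5))])
print("L/R",[(f(u,v,.06)@xd).round(4) for u,v in((212,330),(373.5,330),(209,250),(375,250))])
```

```text
far edge [np.float64(-0.0014), np.float64(-0.0016), np.float64(-0.0017)]
L/R [np.float64(-0.0237), np.float64(0.0227), np.float64(-0.0238), np.float64(0.0224)]
```

Request:
servo_tool --commands '[[[100,-0.0005,-0.001,0.04,0],[100,-0.0005,-0.001,0.08,0],[100,-0.0005,-0.001,0.11,0],[100,-0.0005,-0.001,0.128,0],[100,-0.0005,-0.001,0.136,0],[100,-0.0005,-0.001,0.137,0],[100,-0.0005,-0.001,0.137,0],[100,-0.0005,-0.001,0.137,0]]]'

```text
clock: 14.15
tool_pos: [0.5896, -0.2584, 0.0455]
tool_rot: [0.001, 0.848, 0.529, 0.001]
ft_force: [-0.9, 0.6, -0.4]
opening: 0.0854
```

Request:
servo_tool --commands '[[[80,0,0,0,0],[74,0,0,0,0],[68,0,0,0,0],[63,0,0,0,0],[59,0,0,0,0],[56,0,0,0,0],[53,0,0,0,0],[50,0,0,0,0],[45,0,0,0,0],[40,0,0,0,0],[40,0,0,0,0],[40,0,0,0,0]]]' --newtons 40

```text
clock: 15.35
tool_pos: [0.5888, -0.258, 0.0439]
tool_rot: [0.0, 0.848, 0.529, 0.0]
ft_force: [-0.9, 1.5, 4.2]
opening: 0.0473
```

Request:
servo_tool --commands '[[[40,0,0,-0.003,0],[40,0,0,-0.012,0],[40,0,0,-0.03,0],[40,0,0,-0.055,0],[40,0,0,-0.08,0],[40,0,0,-0.105,0],[40,0,0,-0.12,0],[40,0,0,-0.125,0],[40,0,0,-0.125,0]]]'

```text
clock: 16.25
tool_pos: [0.5889, -0.2581, 0.169]
tool_rot: [0.0, 0.848, 0.529, 0.0]
ft_force: [0.2, 0.9, -2.1]
opening: 0.0478
```

```bash
python3 w.py w9
```

```text
16.25 [ 0.58890209 -0.25811038  0.16898001] [2.15350190e-04 8.48480449e-01 5.29226662e-01 1.47316283e-04] 0.04776078289550084
[[297.3, 0.0, 258.0], [0.0, 297.3, 191.6], [0.0, 0.0, 1.0]] [ 0.5141 -0.2215  0.285 ]
[[ 0.44   0.898 -0.001]
 [ 0.85  -0.416  0.322]
 [ 0.289 -0.142 -0.947]]
```

View pics/w9.png

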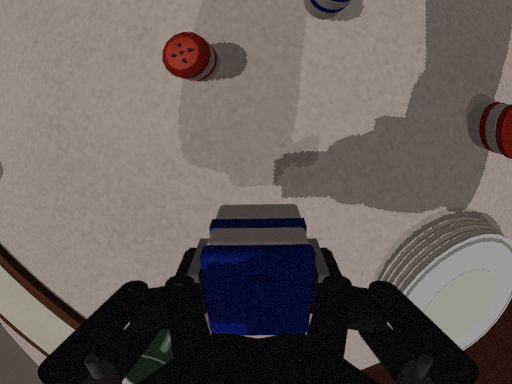

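The pot is held. I check its squareness in the jaws, looking at the lid edge around (205–313, 247).

Run:
```python
from h import *
z=np.load("w9.npz");im=z['p'][190:350,160:360];cv2.imwrite("pics/z9.png",cv2.resize(cv2.convertScaleAbs(im,alpha=1.8),None,fx=4,fy=4,interpolation=cv2.INTER_CUBIC)[:600,:800])
```

```text
(no output)
```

View pics/z9.png

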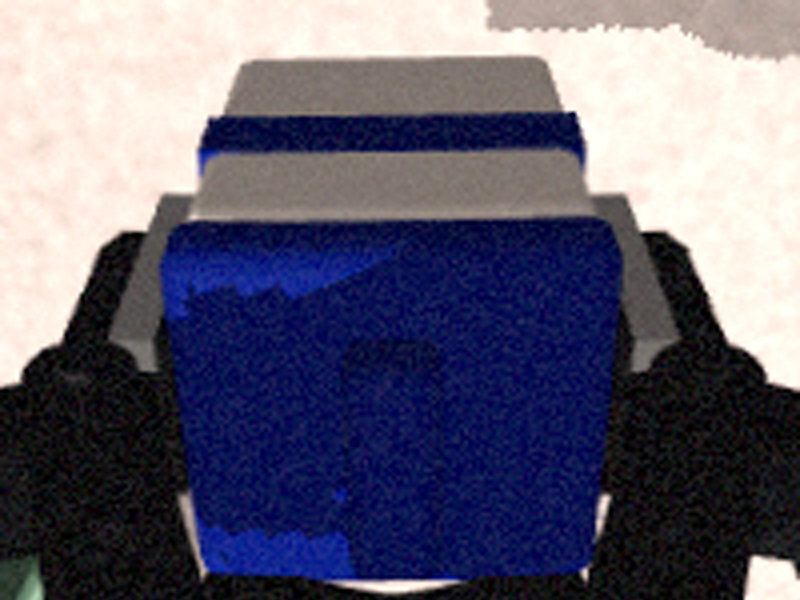

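The pot sits about 1° rotated in the jaws. I'll carry it over and set the final yaw by comparing it against the pad.

Request:
servo_tool --commands '[[[40,0.005,-0.005,0,-0.5],[40,0.017,-0.017,0,-2],[40,0.035,-0.035,0,-4],[40,0.06,-0.06,0,-7],[40,0.09,-0.09,0,-10],[40,0.12,-0.12,0,-13],[40,0.15,-0.15,0,-16],[40,0.18,-0.18,0,-19],[40,0.21,-0.21,0,-22],[40,0.24,-0.24,0,-25],[40,0.27,-0.27,0,-28],[40,0.3,-0.3,0,-31]]]'

```text
clock: 17.5
tool_pos: [0.4495, 0.1451, 0.1677]
tool_rot: [-0.001, 0.675, 0.738, -0.0]
ft_force: [0.6, 0.9, -1.4]
opening: 0.0475
```

```bash
python3 -c "
from station import manip;o=manip.get_obs();print(o['tool_pos'],o['tool_rot'],o['joint_positions'])"
```

```text
[0.44952126 0.14507909 0.16767597] [-5.41431978e-04  6.75252807e-01  7.37586070e-01 -3.78320535e-04] [ 3.41186288e-02 -2.90405669e-01 -4.35568484e-01  1.42693647e+00
  2.17692353e-04 -5.40626448e-02]
```

Request:
servo_tool --commands '[[[40,0.025,-0.006,0,-3],[40,0.048,-0.012,0,-5],[40,0.07,-0.017,0,-6.5],[40,0.088,-0.021,0,-7.5],[40,0.099,-0.024,0,-8],[40,0.104,-0.025,0.005,-8],[40,0.104,-0.025,0.02,-8],[40,0.104,-0.025,0.04,-8],[40,0.104,-0.025,0.06,-8],[40,0.104,-0.025,0.075,-8],[40,0.104,-0.025,0.08,-8],[40,0.104,-0.025,0.08,-8]]]'

```text
clock: 18.7
tool_pos: [0.417, 0.2444, 0.0878]
tool_rot: [-0.0, 0.623, 0.782, -0.001]
ft_force: [-0.2, 0.1, -1.5]
opening: 0.0475
```

```bash
python3 w.py w10
```

```text
18.7 [0.41696065 0.24435329 0.08779781] [-4.88270356e-04  6.23401509e-01  7.81901455e-01 -6.59531655e-04] 0.047457451430964435
[[297.3, 0.0, 258.0], [0.0, 297.3, 191.6], [0.0, 0.0, 1.0]] [0.336  0.2261 0.2041]
[[-0.223  0.975 -0.   ]
 [ 0.924  0.211  0.319]
 [ 0.311  0.071 -0.948]]
```

View pics/w10.png

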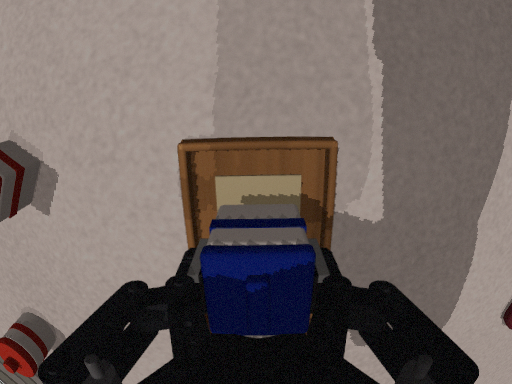

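The pot is over the square pad, whose near edge lies at row 176, columns 216–301. I lower further and measure.

Request:
servo_tool --commands '[[[40,0,0,0.012,0],[40,0,0,0.022,0],[40,0,0,0.028,0],[40,0,0,0.031,0],[40,0,0,0.032,0],[40,0,0,0.032,0]]]'

```text
clock: 19.35
tool_pos: [0.4175, 0.2449, 0.0568]
tool_rot: [0.0, 0.623, 0.782, 0.0]
ft_force: [0.3, -0.4, -1.6]
opening: 0.0472
```

```bash
python3 w.py w11
python3 - <<'E'
from ov import *
z=np.load("w11.npz");z=dict(z);z['p']=cv2.convertScaleAbs(z['p'],alpha=1.5);overlay(z,.515,.2692,np.radians(14),"pics/ov11.png",4,(160,130,360,270))
E
```

```text
19.35 [0.41750492 0.24489415 0.05684317] [3.17369840e-06 6.23140432e-01 7.82109966e-01 5.62937384e-05] 0.04716613652477158
[[297.3, 0.0, 258.0], [0.0, 297.3, 191.6], [0.0, 0.0, 1.0]] [0.3364 0.2265 0.1729]
[[-0.223  0.975 -0.   ]
 [ 0.923  0.212  0.321]
 [ 0.313  0.072 -0.947]]
```

View pics/ov11.png

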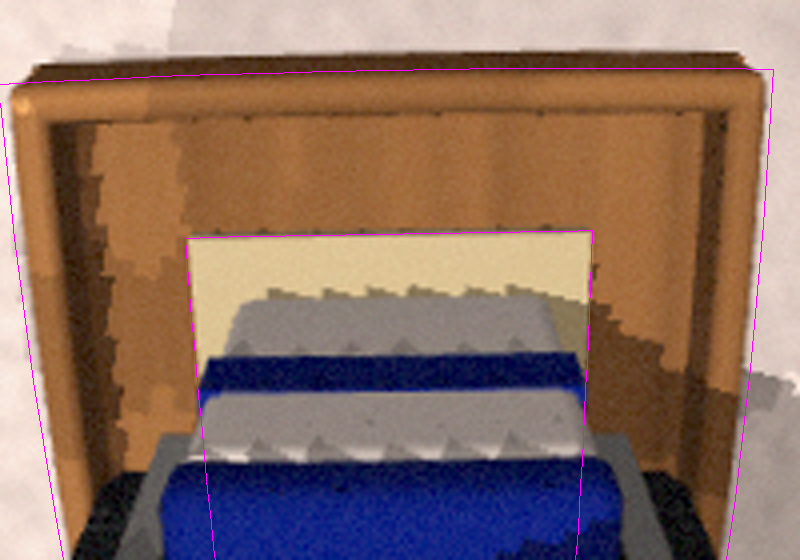

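Run:
```python
from h import *
z=np.load("w11.npz");a=np.radians(104);xd=np.array([np.cos(a),np.sin(a),0]);yd=np.array([np.sin(a),-np.cos(a),0]);c=np.array([.418,.245,0])
f=lambda u,v,h:(fplane(z,[(160+u/4,130+v/4)],h)[0]-c)
print("near foot edge",[(f(u,v,.0129)@yd+.023).round(4) for u,v in((270,300),(397,299),(530,297))])
print("foot corners x",[(f(u,v,.0129)@xd).round(4) for u,v in((232,325),(558,320))])
print("lid near edge .050",[(f(u,v,.0629)@yd+.024).round(4) for u,v in((200,463),(397,461),(580,459))])
print("lid x .05",[(f(u,v,.0629)@xd).round(4) for u,v in((163,490),(621,486))])
print("pad near",[(f(u,v,.008)@yd).round(4) for u,v in((200,238),(397,234.5),(580,231))])
```

```text
near foot edge [np.float64(0.0014), np.float64(0.0015), np.float64(0.0016)]
foot corners x [np.float64(-0.0229), np.float64(0.0249)]
lid near edge .050 [np.float64(0.0015), np.float64(0.0014), np.float64(0.0018)]
lid x .05 [np.float64(-0.0241), np.float64(0.0253)]
pad near [np.float64(-0.0297), np.float64(-0.0296), np.float64(-0.0297)]
```

The pot is parallel to the pad within about 0.3° and about 1 mm off in both axes. I correct and lower.

Request:
servo_tool --commands '[[[40,-0.0007,-0.001,0.001,0],[40,-0.0007,-0.001,0.002,0],[40,-0.0007,-0.001,0.003,0],[40,-0.0007,-0.001,0.004,0],[40,-0.0007,-0.001,0.004,0],[40,-0.0007,-0.001,0.004,0]]]'

```text
clock: 20.0
tool_pos: [0.4167, 0.244, 0.0528]
tool_rot: [0.0, 0.623, 0.782, 0.0]
ft_force: [-0.4, -0.3, -1.1]
opening: 0.0474
```

Request:
servo_tool --commands '[[[40,0,0,0.0005,0],[40,0,0,0.001,0],[40,0,0,0.001,0],[40,0,0,0.001,0]]]'

```text
clock: 20.4
tool_pos: [0.4167, 0.244, 0.0519]
tool_rot: [0.0, 0.623, 0.782, 0.0]
ft_force: [1.5, -0.9, 0.4]
opening: 0.0473
```

Request:
servo_tool --commands '[[[40,0,0,0.0005,0],[40,0,0,0.0005,0],[40,0,0,0.0005,0]]]'

```text
clock: 20.7
tool_pos: [0.4168, 0.2441, 0.0519]
tool_rot: [0.0, 0.623, 0.782, 0.0]
ft_force: [-3.3, 0.3, 4.3]
opening: 0.0478
```

Contact registers at about 4 N. I release and retract.

Request:
servo_tool --commands '[[[56,0,0,0,0],[57,0,0,0,0],[59,0,0,0,0],[63,0,0,0,0],[70,0,0,0,0],[80,0,0,0,0],[90,0,0,0,0],[100,0,0,0,0],[100,0,0,0,0]]]'

```text
clock: 21.6
tool_pos: [0.4166, 0.244, 0.0513]
tool_rot: [-0.0, 0.623, 0.782, 0.0]
ft_force: [0.5, 0.2, 0.1]
opening: 0.0852
```

Request:
servo_tool --commands '[[[100,0,0,-0.005,0],[100,0,0,-0.02,0],[100,0,0,-0.045,0],[100,0,0,-0.085,0],[100,0,0,-0.13,0],[100,0,0,-0.16,0],[100,0,0,-0.16,0],[100,0,0,-0.16,0]]]'

```text
clock: 22.4
tool_pos: [0.4172, 0.2441, 0.2128]
tool_rot: [0.001, 0.623, 0.782, 0.001]
ft_force: [0.2, 1.1, -1.4]
opening: 0.0851
```

```bash
python3 w.py w12
python3 - <<'E'
from fit import *
from ov import *
z=np.load("w12.npz");overlay(z,.515,.2692,np.radians(14),"pics/ov12.png",3,(160,100,360,290))
im=cv2.imread("pics/ov12.png")
for it in(('box',.418,.245,np.radians(14),.008),):
    q=((hull(z,*it)+.5-[160,100])*3-.5);cv2.polylines(im,[np.round(q).astype(int)],True,(0,255,255),1)
cv2.imwrite("pics/ov12.png",im)
E
```

```text
22.4 [0.41717201 0.24410145 0.21284237] [7.15864580e-04 6.23163090e-01 7.82090952e-01 9.96835494e-04] 0.08511376453150356
[[297.3, 0.0, 258.0], [0.0, 297.3, 191.6], [0.0, 0.0, 1.0]] [0.3358 0.2257 0.3288]
[[-0.223  0.975 -0.   ]
 [ 0.922  0.211  0.323]
 [ 0.315  0.072 -0.946]]
```

View pics/ov12.png

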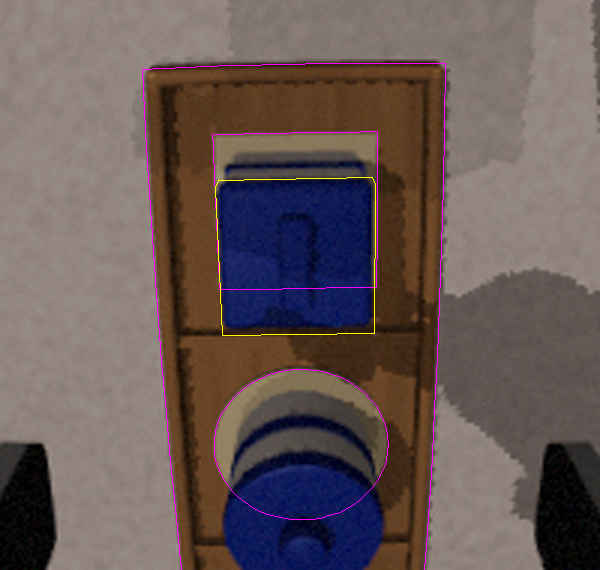

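The pot sits centred and square on its pad. The far-edge offset in the overlay matches the bias I saw on the open table. Next is the shaker.

Request:
servo_tool --commands '[[[100,-0.37,-0.045,0.01,-1],[100,-0.37,-0.045,0.01,-1],[100,-0.37,-0.045,0.01,-1],[100,-0.37,-0.045,0.01,-1],[100,-0.37,-0.045,0.01,-1],[100,-0.37,-0.045,0.01,-1],[100,-0.37,-0.045,0.01,-1],[100,-0.37,-0.045,0.02,-1],[100,-0.37,-0.045,0.03,-1],[100,-0.37,-0.045,0.03,-1],[100,-0.37,-0.045,0.03,-1],[100,-0.37,-0.045,0.03,-1]]]'

```text
clock: 23.65
tool_pos: [0.4555, -0.1257, 0.1816]
tool_rot: [0.0, 0.616, 0.788, 0.0]
ft_force: [0.4, -0.2, 0.3]
opening: 0.0854
```

```bash
python3 w.py w13; python3 run.py w13.npz "[('shaker',.457,-.126,'blue')]" pics/fit13.png "(160,100,360,290)" 3
```

```text
23.65 [ 0.45550936 -0.12571992  0.18159292] [8.91256627e-05 6.15676937e-01 7.87998662e-01 9.63864677e-05] 0.08538500931752768
[[297.3, 0.0, 258.0], [0.0, 297.3, 191.6], [0.0, 0.0, 1.0]] [ 0.3747 -0.1456  0.2977]
[[-0.242  0.97  -0.   ]
 [ 0.919  0.229  0.321]
 [ 0.312  0.077 -0.947]]
blue shaker [ 0.4567 -0.126 ] 3.7 0.032
```

View pics/fit13.png

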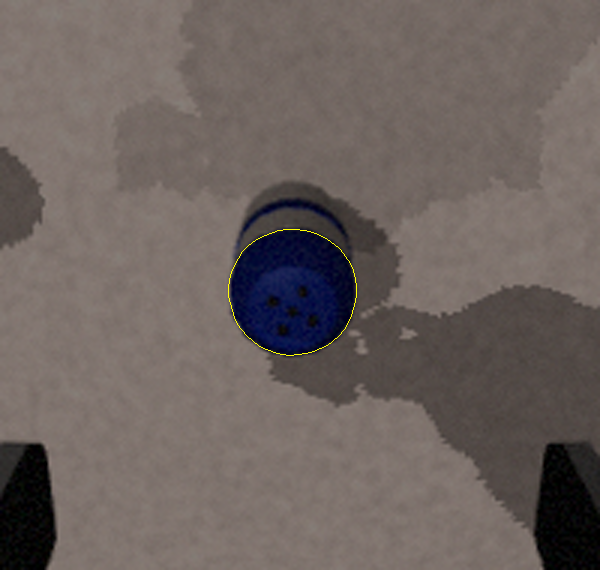

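Run:
```python
from h import *
z=np.load("w13.npz");yd=np.array([.970,.242,0])
print(fplane(z,[(160+292/3,100+312/3)],.08)); 
a=fplane(z,[(160+291/3,100+182/3)],0)[0];print("foot near",a+.018*yd)
```

```text
[[ 0.45635121 -0.12580461  0.08      ]]
foot near [ 0.45779854 -0.12597103  0.        ]
```

All three estimates agree on (0.4565, -0.126). I descend and grip.

Request:
servo_tool --commands '[[[100,-0.0005,0.001,0.04,0],[100,-0.0005,0.001,0.08,0],[100,-0.0005,0.001,0.11,0],[100,-0.0005,0.001,0.128,0],[100,-0.0005,0.001,0.136,0],[100,-0.0005,0.001,0.138,0],[100,-0.0005,0.001,0.138,0],[100,-0.0005,0.001,0.138,0]]]'

```text
clock: 24.5
tool_pos: [0.4574, -0.1274, 0.0447]
tool_rot: [0.001, 0.616, 0.788, 0.0]
ft_force: [0.6, 0.3, 0.4]
opening: 0.0855
```

Request:
servo_tool --commands '[[[75,0,0,0,0],[66,0,0,0,0],[58,0,0,0,0],[52,0,0,0,0],[48,0,0,0,0],[45,0,0,0,0],[42,0,0,0,0],[39,0,0,0,0],[35,0,0,0,0],[30,0,0,0,0],[30,0,0,0,0],[30,0,0,0,0]]]' --newtons 35

```text
clock: 25.7
tool_pos: [0.4565, -0.127, 0.0434]
tool_rot: [0.0, 0.616, 0.788, 0.0]
ft_force: [-0.4, 1.4, 2.9]
opening: 0.0352
```

Request:
servo_tool --commands '[[[30,0,0,-0.003,0],[30,0,0,-0.012,0],[30,0,0,-0.03,0],[30,0,0,-0.055,0],[30,0,0,-0.08,0],[30,0,0,-0.105,0],[30,0,0,-0.12,0],[30,0,0,-0.125,0],[30,0,0,-0.125,0]]]'

```text
clock: 26.6
tool_pos: [0.4567, -0.1271, 0.1685]
tool_rot: [0.0, 0.616, 0.788, 0.0]
ft_force: [-0.1, -0.1, -0.4]
opening: 0.0356
```

```bash
python3 w.py w14
```

```text
26.6 [ 0.45671143 -0.1271105   0.16851104] [2.91039570e-04 6.16302142e-01 7.87509730e-01 1.03416943e-04] 0.035649064445143104
[[297.3, 0.0, 258.0], [0.0, 297.3, 191.6], [0.0, 0.0, 1.0]] [ 0.3758 -0.1468  0.2846]
[[-0.24   0.971 -0.001]
 [ 0.919  0.228  0.321]
 [ 0.312  0.077 -0.947]]
```

View pics/w14.png

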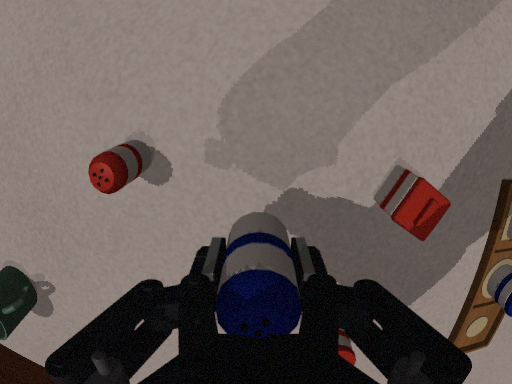

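The shaker is held upright, with its body centred at column 258. I carry it to the small pad.

Request:
servo_tool --commands '[[[30,0.006,0.004,0,0],[30,0.018,0.012,0,0],[30,0.037,0.025,0,0],[30,0.063,0.043,0,0],[30,0.095,0.065,0,0],[30,0.13,0.088,0,0],[30,0.165,0.112,0,0],[30,0.2,0.136,0,0],[30,0.235,0.159,0,0],[30,0.27,0.183,0,0],[30,0.3,0.204,0,0],[30,0.325,0.221,0,0]]]'

```text
clock: 27.85
tool_pos: [0.5924, 0.2442, 0.1666]
tool_rot: [-0.001, 0.616, 0.788, -0.001]
ft_force: [0.3, -0.9, -1.1]
opening: 0.0355
```

Request:
servo_tool --commands '[[[30,0.02,0.014,0,0],[30,0.034,0.023,0,0],[30,0.043,0.029,0,0],[30,0.046,0.031,0.005,0],[30,0.046,0.031,0.02,0],[30,0.046,0.031,0.04,0],[30,0.046,0.031,0.06,0],[30,0.046,0.031,0.08,0],[30,0.046,0.031,0.095,0],[30,0.046,0.031,0.105,0],[30,0.046,0.031,0.108,0],[30,0.046,0.031,0.108,0]]]'

```text
clock: 29.05
tool_pos: [0.6119, 0.2935, 0.0602]
tool_rot: [-0.0, 0.616, 0.787, -0.0]
ft_force: [-0.5, -0.9, -1.2]
opening: 0.0351
```

```bash
python3 w.py w15
python3 - <<'E'
from ov import *
z=np.load("w15.npz");z=dict(z);z['p']=cv2.convertScaleAbs(z['p'],alpha=1.5);overlay(z,.515,.2692,np.radians(14),"pics/ov15.png",4,(160,140,360,280))
E
```

```text
29.05 [0.61192111 0.29349665 0.06021008] [-5.55767540e-05  6.16382762e-01  7.87446687e-01 -5.35387502e-05] 0.03507006811982559
[[297.3, 0.0, 258.0], [0.0, 297.3, 191.6], [0.0, 0.0, 1.0]] [0.5311 0.2738 0.1763]
[[-0.24   0.971 -0.   ]
 [ 0.919  0.228  0.321]
 [ 0.311  0.077 -0.947]]
```

View pics/ov15.png

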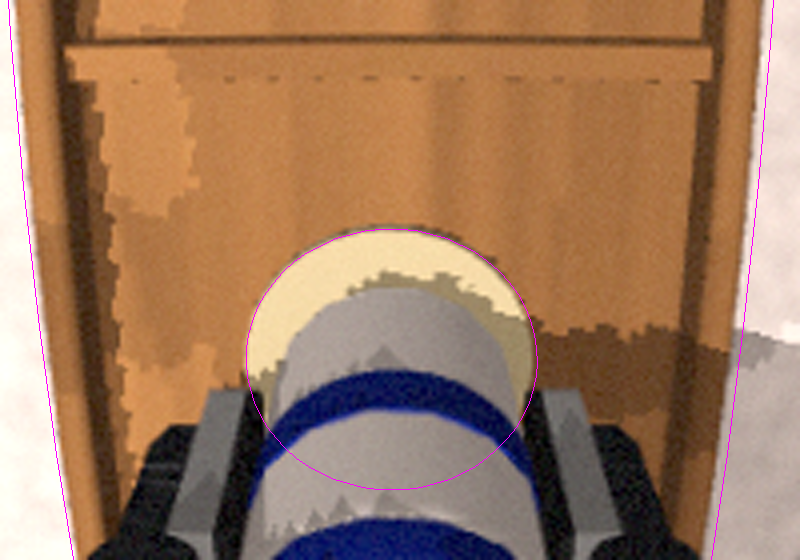

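Run:
```python
from h import *
z=np.load("w15.npz");a=np.radians(104);xd=np.array([np.cos(a),np.sin(a),0]);yd=np.array([np.sin(a),-np.cos(a),0]);c=np.array([.612,.2934,0])
f=lambda u,v,h:(fplane(z,[(160+u/4,140+v/4)],h)[0]-c)
print("near",[(f(397,v,.0168)@yd+.018).round(4) for v in(286,290)])
print("x",[(f(u,v,.0168)@xd,f(u,v,.0168)@yd) for u,v in((281,365),(520,365))])
print("pad near",f(391,229,.008)@yd,f(391,229,.008)@xd,[f(u,356,.008)@xd for u in(246,537)])
```

```text
near [np.float64(0.001), np.float64(0.0016)]
x [(np.float64(-0.01625614134139693), np.float64(-0.004185864341973346)), (np.float64(0.0195406152403451), np.float64(-0.00409829206785346))]
pad near -0.02265480904660664 0.0002421501482723143 [np.float64(-0.022681284894630144), np.float64(0.02322870257155026)]
```

I correct by about 1 mm in each axis and lower.

Request:
servo_tool --commands '[[[30,-0.001,-0.001,0.002,0],[30,-0.001,-0.001,0.004,0],[30,-0.001,-0.001,0.006,0],[30,-0.001,-0.001,0.007,0],[30,-0.001,-0.001,0.007,0],[30,-0.001,-0.001,0.007,0]]]'

```text
clock: 29.7
tool_pos: [0.6113, 0.2925, 0.0533]
tool_rot: [0.0, 0.616, 0.788, 0.0]
ft_force: [-0.6, -1.0, -0.3]
opening: 0.0356
```

```bash
python3 w.py w16
python3 - <<'E'
from ov import *
z=np.load("w16.npz");z=dict(z);z['p']=cv2.convertScaleAbs(z['p'],alpha=1.5);overlay(z,.515,.2692,np.radians(14),"pics/ov16.png",4,(160,140,360,280))
E
```

```text
29.7 [0.61125447 0.29249552 0.0533485 ] [3.49641295e-06 6.16310116e-01 7.87503549e-01 4.62785306e-05] 0.03557186145671446
[[297.3, 0.0, 258.0], [0.0, 297.3, 191.6], [0.0, 0.0, 1.0]] [0.5304 0.2728 0.1694]
[[-0.24   0.971 -0.   ]
 [ 0.919  0.228  0.321]
 [ 0.311  0.077 -0.947]]
```

View pics/ov16.png

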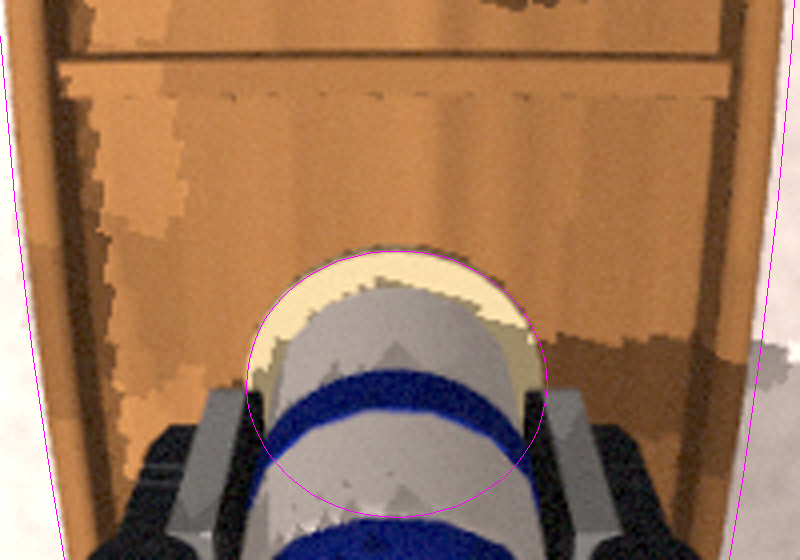

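Run:
```python
from h import *
z=np.load("w16.npz");a=np.radians(104);xd=np.array([np.cos(a),np.sin(a),0]);yd=np.array([np.sin(a),-np.cos(a),0]);c=np.array([.612,.2934,0])
f=lambda u,v,h:(fplane(z,[(160+u/4,140+v/4)],h)[0]-c)
print("near",[(f(397,v,.0099)@yd+.018).round(4) for v in(288,291)])
print("x",[(f(u,v,.0099)@xd,f(u,v,.0099)@yd) for u,v in((280,370),(517,370))])
```

```text
near [np.float64(0.0004), np.float64(0.0009)]
x [(np.float64(-0.017241355911703744), np.float64(-0.004230562972576836)), (np.float64(0.018323689693393937), np.float64(-0.004156966119247882))]
```

Centred within about 0.6 mm. I lower to contact.

Request:
servo_tool --commands '[[[30,-0.0003,-0.0004,0.0005,0],[30,-0.0003,-0.0004,0.001,0],[30,-0.0003,-0.0004,0.0015,0],[30,-0.0003,-0.0004,0.0015,0],[30,-0.0003,-0.0004,0.0015,0]]]'

```text
clock: 30.25
tool_pos: [0.6109, 0.2921, 0.0518]
tool_rot: [-0.0, 0.616, 0.787, 0.0]
ft_force: [-0.3, -0.9, -0.6]
opening: 0.0351
```

Request:
servo_tool --commands '[[[30,0,0,0.0005,0],[30,0,0,0.0005,0],[30,0,0,0.0005,0]]]'

```text
clock: 30.55
tool_pos: [0.611, 0.2921, 0.0515]
tool_rot: [0.0, 0.616, 0.788, 0.0]
ft_force: [-0.9, 0.0, 0.2]
opening: 0.0356
```

Request:
servo_tool --commands '[[[30,0,0,0.0005,0],[30,0,0,0.0005,0],[30,0,0,0.0005,0]]]'

```text
clock: 30.85
tool_pos: [0.6111, 0.2921, 0.0514]
tool_rot: [0.0, 0.616, 0.788, 0.0]
ft_force: [-1.9, -0.9, 5.4]
opening: 0.035
```

Request:
servo_tool --commands '[[[42,0,0,0,0],[43,0,0,0,0],[45,0,0,0,0],[49,0,0,0,0],[55,0,0,0,0],[65,0,0,0,0],[75,0,0,0,0],[85,0,0,0,0],[85,0,0,0,0]]]'

```text
clock: 31.75
tool_pos: [0.6109, 0.2921, 0.0508]
tool_rot: [-0.0, 0.616, 0.788, 0.0]
ft_force: [-0.2, -0.1, 0.3]
opening: 0.0728
```

Request:
servo_tool --commands '[[[85,0,0,-0.005,0],[85,0,0,-0.02,0],[85,0,0,-0.045,0],[85,0,0,-0.085,0],[85,0,0,-0.13,0],[85,0,0,-0.18,0],[85,0,0,-0.2,0],[85,0,0,-0.2,0]]]'

```text
clock: 32.55
tool_pos: [0.6126, 0.2925, 0.2574]
tool_rot: [0.003, 0.616, 0.788, 0.003]
ft_force: [0.7, 0.1, -0.1]
opening: 0.0726
```

Request:
servo_tool --commands '[[[85,0,-0.03,0,0],[85,0,-0.08,0,0],[85,0,-0.1,0,0],[85,0,-0.1,0,0],[85,0,-0.1,0,0]]]'

```text
clock: 33.05
tool_pos: [0.5138, 0.2681, 0.2511]
tool_rot: [0.0, 0.616, 0.788, 0.0]
ft_force: [-0.1, 0.4, 0.2]
opening: 0.0725
```

```bash
python3 w.py w17
python3 - <<'E'
from fit import *
from ov import *
z=np.load("w17.npz");cr=(150,20,370,290);overlay(z,.515,.2692,np.radians(14),"pics/ov17.png",2,cr)
im=cv2.imread("pics/ov17.png")
for it in(('box',.418,.245,np.radians(14),.008),('jar',.515,.2692,0,.008),('shaker',.612,.2934,0,.008)):
    q=((hull(z,*it)+.5-cr[:2])*2-.5);cv2.polylines(im,[np.round(q).astype(int)],True,(0,255,255),1)
    v,f=fit(z,it[0],it[1],it[2],0,'blue',.008);print(it[0],((v[:2]-it[1:3])*1000).round(1),np.degrees(v[2]).round(1),round(f,3))
cv2.imwrite("pics/ov17.png",im)
E
```

```text
33.05 [0.51381943 0.26807236 0.25113829] [2.48015858e-04 6.16291977e-01 7.87517619e-01 3.71266891e-04] 0.07248291780915958
[[297.3, 0.0, 258.0], [0.0, 297.3, 191.6], [0.0, 0.0, 1.0]] [0.4329 0.2483 0.3672]
[[-0.24   0.971 -0.   ]
 [ 0.919  0.228  0.322]
 [ 0.312  0.077 -0.947]]
box [-0.1 -0.5] 13.9 0.064
jar [0.2 0.3] 3.7 0.086
shaker [-0.9 -1.2] 4.0 0.052
```

View pics/ov17.png

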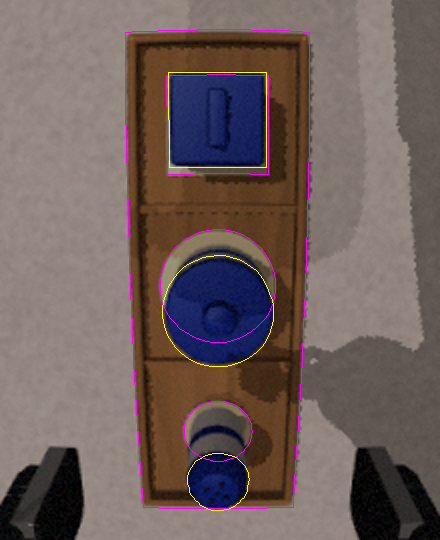

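The overlay puts all three pieces centred on their pads within about 1.5 mm, with the pot's yaw at 13.9° against the tray's 14°. As a last check, I confirm with the fixed cameras that everything is upright and the red pieces haven't moved.

Run:
```python
from station import manip,camera,camera_model
from h import *
for n in("scene","side"):
    p,d=camera(n);cv2.imwrite(f"pics/{n}_end.png",p);m=camera_model(n);z=dict(p=p,d=d,**m);P=cloud(z);z0=np.load(n+"0.npz");P0=cloud(z0)
    for tag,Pz,pp in(("before",P0,z0['p']),("after",P,p)):
        for c,mm in masks(pp).items():
            mm=mm&(Pz[...,2]>.015)&(Pz[...,2]<.1)&(Pz[...,0]>.3)&(Pz[...,0]<.8)&(np.abs(Pz[...,1])<.45)
            k,l,s,ce=cv2.connectedComponentsWithStats(mm.astype(np.uint8))
            print(n,tag,c,[(ce[i].round(1).tolist()) for i in range(1,k) if s[i,4]>=30])
print(manip.get_obs()['clock'])
```

```text
scene before blue [[194.6, 166.2], [135.7, 215.0], [190.9, 224.9]]
scene before red [[254.2, 160.2], [142.2, 170.2], [254.4, 227.5]]
scene after blue [[337.0, 150.4], [355.5, 177.4], [376.4, 205.5]]
scene after red [[254.2, 160.3], [142.3, 170.2], [254.5, 227.6]]
side before blue [[310.1, 227.2], [235.6, 241.2], [319.2, 282.0]]
side before red [[293.1, 182.5], [209.9, 198.7], [257.4, 296.0]]
side after blue [[219.6, 129.9], [187.2, 142.7]]
side after red [[293.0, 182.6], [209.9, 198.7], [257.3, 296.0]]
33.2
```

View pics/side_end.png

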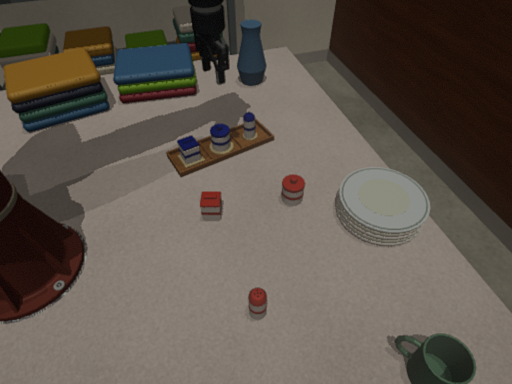

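View pics/scene_end.png

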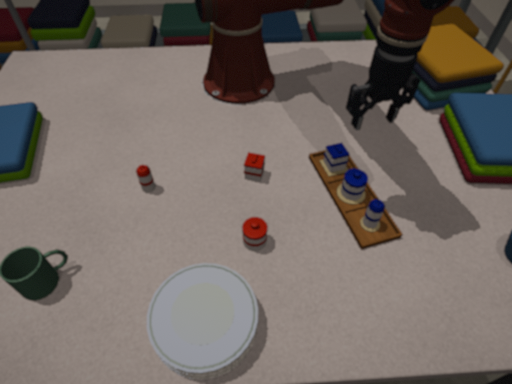

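Both views show the pot, jar and shaker upright in the tray, at (336,158), (354,186) and (373,215) in the scene picture. The red pieces are where they were, to within 0.1 px. The gripper is clear, so I hand in.

```bash
python3 -c "
from station import manip;print(manip.hand_in());print(manip.get_obs()['clock'])"
```

```text
the job is handed in; nothing more can be done
None
the job is handed in; nothing more can be done
```

The three blue-banded pieces are in the tray and the job is handed in: first the jar on the large round pad, then the square pot on the square pad, then the shaker on the small round pad. Each was lowered until the wrist felt about 4–6 N of contact, then released. The clock read 33.2 s of the 96 s at my last check before hand-in.

**Last checks:**
- **Position:** the wrist view, taken with the arm clear of the pieces, puts each piece within about 1.5 mm of its pad centre.
- **Squareness:** the pot's yaw is 13.9° against the tray's 14.0°.
- **Upright:** both fixed cameras show all three pieces standing.
- **Red pieces:** they are unmoved, to within 0.1 px in both fixed views.

**Disagreements:**
- **Jar and pot lids:** on the open table, the lid outline fit put the centres 1–2 mm too far out compared with the lid edges. I used the edges for gripping and the feet against the pads for placing. The final position check uses that same lid fit, so the true offsets for those two could differ by 1–2 mm.
- **Shaker in the side view:** its blue blob was too small for my automatic check there. I confirmed it by eye in that picture.

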